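# Close the stoneware jars with their own lids

## Robot

A 6-joint arm with a two-finger parallel gripper is mounted at the origin on a cart in front of the work surface, level with it; the furniture and walls round the work are solid. World frame = base frame: x ahead of the robot, y to its left, z up, the work surface at z = 0. Lengths are in m, angles in rad, forces in N, time in s.
With the tool pointing down it reaches from about 0.25 to 0.725 m from the base axis. Payload 4 kg.
Tool frame: the origin (TCP) lies midway between the tips of the shut fingers; the grasp point (between the pads) lies 19 mm behind it; z points along the fingers, y is the line along which they close (so a half turn about z gives the same grasp; the last joint's range is limited). The gripper opens to 85 mm and grips with 20 to 120 N. Pads are 22 mm wide; open, the fingers measure 114 mm over their backs; the gripper's body (76 mm by 85 mm) begins 54 mm behind the grasp point. The pads swing forward as they close: fully open they stand 13 mm farther back than shut.
Start: joints at [-1.293, 0.241, 0.005, 1.335, 0, 1.571], TCP at [0.137, -0.481, 0.231] pointing down, gripper open.
Joint ranges: [-2.72, 2.72], [-1.05, 1.87], [-1.09, 1.28], [-1.99, 2.15], [-1.42, 1.44], [-3.14, 3.14]. Speed limits (rad/s): [2.79, 2.79, 3.14, 3.14, 3.14, 3.14].

## Interface

Orientations are given as a unit quaternion [x, y, z, w].
In Python, from workcell import bot, camera, job_done gives the robot as it stands.
- The arm moves only by the tool carry_out, never from a script. Its argument "plan" is a list of rows, each an object of numbers: "dx", "dy", "dz": the shift along the tool's x, y, z in mm; "twist": the turn about the tool's z in degrees; "fingers": the closure, from -1 (fully open) to 1 (shut). In form: [{"dx": .., "dy": .., "dz": .., "twist": .., "fingers": ..}, ...]. A call has exactly 5 rows; each row is the pose to reach, as a shift and turn from the pose commanded when the call began, along the tool's axes at that moment; what a row does not reach only later rows make up. A row lasts 1/12 s, in which the tool goes at most 41.7 mm and 7.16 degrees, less where a joint would pass 70% of its speed; a pose out of reach is approached as far as the arm can. A call with a gripper value outside its range is refused whole. The fingers move at their own pace and stop on an object; the grip force is fixed at half the most. Time passes only in rows, so rows that repeat a pose let the fingers close, or fill a call up. It gives the time, the measured TCP pose, the force, the opening and the grip force at its end, in the units of the state.
- bot.get_obs(): the state, without advancing time (a new reading comes with each control period).
- camera(name): name is "side" or "top"; returns a dict with "image" (420x560x3 uint8, red, green, blue), "intrinsics" (3x3 intrinsics, pixels), "eye" and "attitude" of the camera in the world. Camera axes: x right, y down, z forward; pixel columns grow to the right and rows downward; lengths in m; the calibration is good to about 2 mm. A picture is of the moment at which its call begins. There is no depth.
- job_done(): hands the job in; it is judged then, once.
The state is a dict: "clock": time; "joint_pos": joint angles; "joint_vel": joint speeds; "tau": joint torques, N m; "eef_pos": TCP position; "tool_rot": TCP orientation; "ft_force": force on the tool from outside, world axes, zero at the start; "ft_torque": the same for the moment, N m; "grip_width": finger opening in m; "grasp_force": force on a finger pad.
Only numpy, scipy, OpenCV 4.12 (cv2) and the standard library are available. Lean on these libraries where they do the work, as an engineer would, in place of code of your own. Each camera call takes 0.05 s, during which the arm holds its last target. There are 200 camera calls.

## Task

Close the four open stoneware jars so that what they hold stays clean overnight: find the four wooden lids that lie about among the painted stones and put each on the jar whose mouth it fits in shape and size, fully home so that its rim lies flat on the jar's rim. Set the lids down gently, never letting one drop, and leave the jars standing where they are.

Things in the scene. Friction and masses are not known exactly. Their poses are not given: they have to be found in the camera images.
- jar_small_round: Open stoneware jar, narrow, round and the tallest, grey-green with a bare clay foot, wooden beads filling it to 30 mm below its rim; 92 mm high, 56 mm over the belly, mouth 36 mm across (4 mm wider than its lid's plug all round), rim 6 mm wide. Loose, about 0.5 kg. Origin: centre of the underside, z up; its lid is home with the lid's origin 80 mm above it. Yaw does not matter.
- lid_small_round: Wooden lid, small and round, lying plug down, 45 mm tall: pale plug 28 mm across, 12 mm deep, its lowest 5 mm bevelled in by 4 mm; brown rim 48 mm across, 7 mm thick; dark round upright knob 24 mm across, 26 mm tall (its lowest 8 mm narrower) to hold it by. Origin: centre of its underside, z up; rim at 12 to 19 mm. Yaw does not matter.
- jar_large_round: Open stoneware jar, wide, round and low, grey-green with a bare clay foot, grey pebbles filling it to 30 mm below its rim; 66 mm high, 82 mm over the belly, mouth 62 mm across (4 mm wider than its lid's plug all round), rim 6 mm wide. Loose, about 0.5 kg. Origin: centre of the underside, z up; its lid is home with the lid's origin 54 mm above it. Yaw does not matter.
- lid_large_round: Wooden lid, large and round, lying plug down, 45 mm tall: pale plug 54 mm across, 12 mm deep, its lowest 5 mm bevelled in by 4 mm; brown rim 74 mm across, 7 mm thick; dark round upright knob 24 mm across, 26 mm tall (its lowest 8 mm narrower) to hold it by. Origin: centre of its underside, z up; rim at 12 to 19 mm. Yaw does not matter.
- jar_square: Open stoneware jar, square with rounded corners, grey-green with a bare clay foot, cream buttons filling it to 30 mm below its rim; 80 mm high, 70 x 70 mm over the belly, mouth 50 x 50 mm (4 mm wider than its lid's plug all round), rim 6 mm wide. Loose, about 0.5 kg. Origin: centre of the underside, z up; its lid is home with the lid's origin 68 mm above it. Sides along x and y.
- lid_square: Wooden lid, square, lying plug down, 45 mm tall: pale plug 42 x 42 mm, 12 mm deep, its lowest 5 mm bevelled in by 4 mm; brown rim 62 x 62 mm, 7 mm thick; dark round upright knob 24 mm across, 26 mm tall (its lowest 8 mm narrower) to hold it by. Origin: centre of its underside, z up; rim at 12 to 19 mm. Sides along x and y; turn it in line with its jar.
- jar_oblong: Open stoneware jar, oblong with rounded corners, grey-green with a bare clay foot, short pale dowels filling it to 30 mm below its rim; 72 mm high, 54 x 90 mm over the belly, mouth 34 mm along x by 70 mm along y (4 mm wider than its lid's plug all round), rim 6 mm wide. Loose, about 0.5 kg. Origin: centre of the underside, z up; its lid is home with the lid's origin 60 mm above it. 
- lid_oblong: Wooden lid, oblong, lying plug down, 45 mm tall: pale plug 26 mm along x by 62 mm along y, 12 mm deep, its lowest 5 mm bevelled in by 4 mm; brown rim 46 x 82 mm, 7 mm thick; dark round upright knob 24 mm across, 26 mm tall (its lowest 8 mm narrower) to hold it by. Origin: centre of its underside, z up; rim at 12 to 19 mm. Turn it in line with its jar.
Not all that is in view belongs to the job. What is shaped like the jar_small_round but purple is not meant.

How it is judged:
At the end, for the whole second after the job is handed in: Each of the four lids sits on the jar of its own shape and size: its height in the jar within 3 mm of fully home, its centre within 8 mm of the jar's axis, level within 4 degrees; every jar stands upright (within 4 degrees) and within 40 mm of where it stood; lids and jars are at rest and released (z of lid_small_round in the frame of jar_small_round between 0.077 and 0.083 m and horizontal distance between lid_small_round and jar_small_round below 0.008 m and angle between each of lid_small_round, jar_small_round, lid_large_round, jar_large_round, lid_square, jar_square, lid_oblong, jar_oblong's own z axis and vertical below 0.07 rad and distance of each of jar_small_round, jar_large_round, jar_square, jar_oblong from where it was at the start of the episode below 0.04 m and linear speed of each of lid_small_round, jar_small_round, lid_large_round, jar_large_round, lid_square, jar_square, lid_oblong, jar_oblong below 0.02 m/s and z of lid_large_round in the frame of jar_large_round between 0.051 and 0.057 m and horizontal distance between lid_large_round and jar_large_round below 0.008 m and z of lid_square in the frame of jar_square between 0.065 and 0.071 m and horizontal distance between lid_square and jar_square below 0.008 m and z of lid_oblong in the frame of jar_oblong between 0.057 and 0.063 m and horizontal distance between lid_oblong and jar_oblong below 0.008 m); the robot touches nothing.
It fails at once if A lid is dropped or thrown: it moves faster than 0.7 m/s while the fingers do not hold it (a fall of about 25 mm) ((linear speed of lid_small_round above 0.7 m/s and contact force between the fingers and lid_small_round below 0.05 N) or (linear speed of lid_large_round above 0.7 m/s and contact force between the fingers and lid_large_round below 0.05 N) or (linear speed of lid_square above 0.7 m/s and contact force between the fingers and lid_square below 0.05 N) or (linear speed of lid_oblong above 0.7 m/s and contact force between the fingers and lid_oblong below 0.05 N)).
It also fails if it takes over 96 s, if anything falls off the work surface, if the arm or the gripper's body presses on something with over 40 N, if the wrist force passes 120 N, or if a joint passes its speed limit or range.

## Working session

There is one attempt and no reset: what is moved stays moved. The work goes in short steps, Python scripts to look and compute and a tool call to move; the robot and the scene stay as the last step left them, time stands still between calls to the robot, and variables do not carry over. Pictures are saved under pics/ and viewed, at most 14 in all, crops included, and the job is handed in when it is done.

Besides the shell and the picture viewer there is one more tool, called after "Emit:" as name([rows], argument=value, ...), one row to a line, values as JSON. carry_out: Moves the arm, as the interface text tells. Its arguments: {"type":"object","properties":{"plan":{"type":"array","items":{"type":"object","properties":{"dx":{"type":"number"},"dy":{"type":"number"},"dz":{"type":"number"},"twist":{"type":"number"},"fingers":{"type":"number"}}}}},"required":["plan"]}

```bash
mkdir -p pics; ls
cat > h.py <<'E'
import numpy as np,cv2
from workcell import bot,camera,job_done
from scipy.spatial.transform import Rotation as R
def snap(n,f):
    c=camera(n); cv2.imwrite(f'pics/{f}.png',c['image'][:,:,::-1]); np.save(f'pics/{f}.npy',c,allow_pickle=True); return c
def load(f): return np.load(f'pics/{f}.npy',allow_pickle=True).item()
def rot(c):
    a=np.array(c['attitude']); return a if a.shape==(3,3) else R.from_quat(a).as_matrix()
def ray(c,u,v):
    d=rot(c)@np.linalg.solve(c['intrinsics'],[u,v,1.]); return np.array(c['eye']),d/np.linalg.norm(d)
def onz(c,u,v,z):
    e,d=ray(c,u,v); return e+d*(z-e[2])/d[2]
def proj(c,p):
    q=c['intrinsics']@(rot(c).T@(np.array(p)-c['eye'])); return q[:2]/q[2]
def cross(c1,p1,c2,p2):
    e1,d1=ray(c1,*p1);e2,d2=ray(c2,*p2)
    t=np.linalg.lstsq(np.c_[d1,-d2],e2-e1,rcond=None)[0]
    a,b=e1+t[0]*d1,e2+t[1]*d2; return (a+b)/2,np.linalg.norm(a-b)
E
python3 - <<'E'
from h import *
for n in('top','side'):
    c=snap(n,n+'0'); print(n,c['eye'],c['attitude'],c['intrinsics'])
o=bot.get_obs(); print(o)
E
```

```text
pics
top [0.35500019 0.01042954 1.20806378] [-0.69549135  0.7149633  -0.06002776  0.03893479] [[499.40809997   0.         269.16892647]
 [  0.         499.40809997 207.09804758]
 [  0.           0.           1.        ]]
side [0.58262769 0.91827614 0.70474495] [ 0.01278274  0.89013636 -0.4552214  -0.01635029] [[438.63197581   0.         268.79159398]
 [  0.         438.63197581 204.07010809]
 [  0.           0.           1.        ]]
{'clock': 0.1, 'joint_pos': array([-1.29301628e+00,  2.41317809e-01,  3.90937288e-03,  1.33520559e+00,
        5.53216949e-05,  1.57078247e+00]), 'joint_vel': array([-0.00183034,  0.00070851,  0.00216659,  0.00055655, -0.00188278,
        0.00017487]), 'tau': array([ 3.18442635e-04, -3.73137188e+01,  2.53009915e+01,  1.08528428e-02,
        8.61031003e-05, -2.07178488e-07]), 'eef_pos': array([ 0.13697794, -0.48030637,  0.23053113]), 'tool_rot': array([ 9.90368911e-01,  1.38450692e-01, -9.84242272e-05, -9.03929699e-04]), 'ft_force': array([-0.0351094 , -1.08907645, -0.30055032]), 'ft_torque': array([0.01206926, 0.00643855, 0.03558296]), 'grasp_force': 0.0, 'grip_width': 0.08535505814777317}
```

View pics/top0.png

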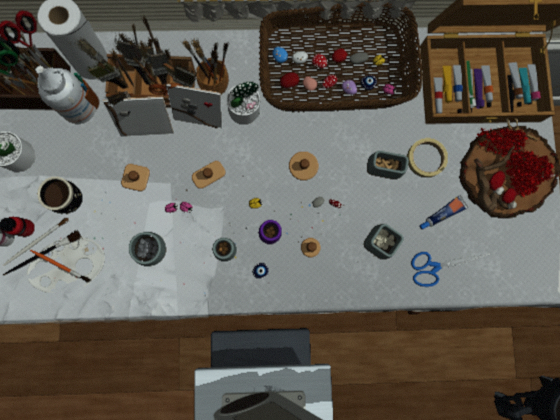

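View pics/side0.png

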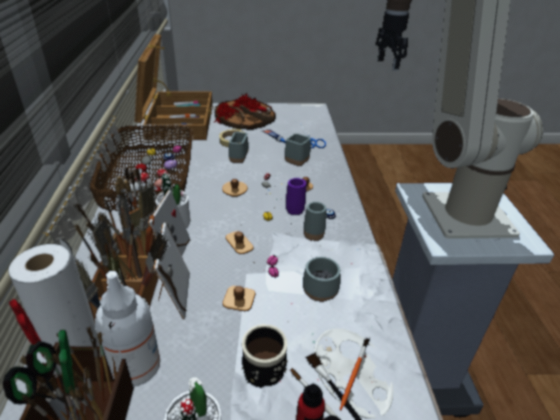

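Lids in the top view: square (135,177), oblong (208,173), large round (303,166), small round (311,247). Jars: large round (147,248), small round (224,249), oblong (388,163), square (383,241). The round jar at (270,232) is purple, so it is the one not meant. I'll confirm this in one enlarged crop of each view.

Run:
```python
from h import *
c=load('top0');s=load('side0')
a=cv2.resize(c['image'][130:285,110:425],None,fx=2.5,fy=2.5,interpolation=cv2.INTER_CUBIC)
cv2.imwrite('pics/ct.png',a[:,:,::-1])
b=cv2.resize(s['image'][120:320,200:350],None,fx=3,fy=3,interpolation=cv2.INTER_CUBIC)
cv2.imwrite('pics/cs.png',b[:,:,::-1])
for n,u,v,z in[('Lsq',131,168,.045),('Lob',208,173,.045),('Llr',303,166,.045),('Lsr',311,246,.045),('Jlr',147,248,.066),('Jsr',224,249,.092),('Job',388,163,.072),('Jsq',383,241,.08)]:
    p=onz(c,u,v,z); print(n,p.round(3),np.hypot(p[0],p[1]).round(3),proj(s,p).round())
```

```text
Lsq [0.62  0.297 0.045] 0.687 [233. 289.]
Lob [0.604 0.116 0.045] 0.615 [242. 232.]
Llr [ 0.615 -0.11   0.045] 0.625 [239. 180.]
Lsr [ 0.424 -0.122  0.045] 0.442 [307. 177.]
Jlr [0.429 0.254 0.066] 0.498 [325. 265.]
Jsr [0.42  0.078 0.092] 0.428 [319. 206.]
Job [ 0.612 -0.307  0.072] 0.685 [241. 138.]
Jsq [ 0.429 -0.282  0.08 ] 0.514 [301. 140.]
```

View pics/ct.png

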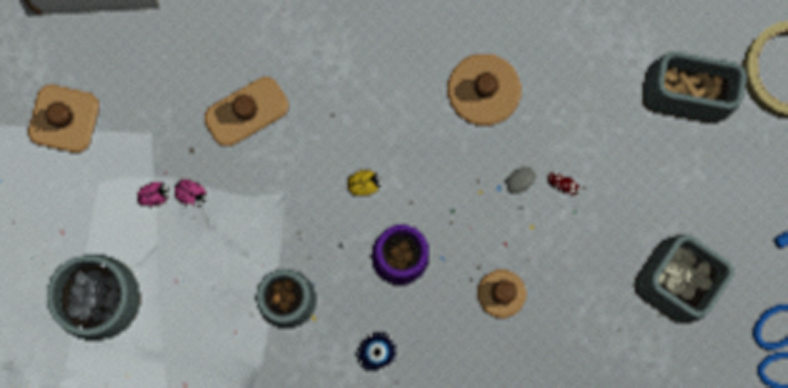

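View pics/cs.png

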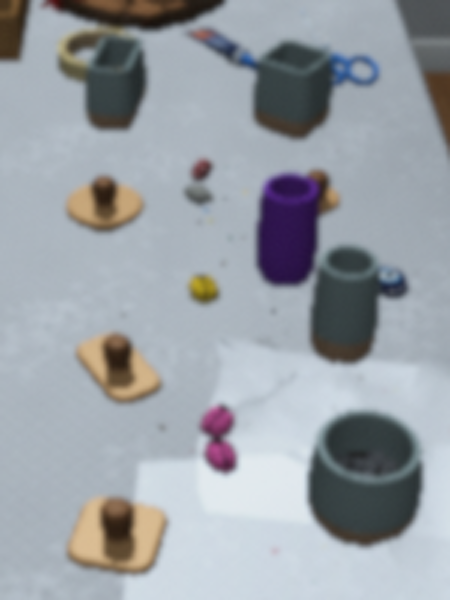

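The crops confirm all eight. The four lids are distinct in outline, the jars are grey-green, and the purple jar (ct 400,253) is the decoy. The square and oblong lids and the jars stand turned. Next I measure.

Run:
```python
from h import *
for n,pts in(('top0',[(147,231),(131,248),(147,248),(163,240),(224,238),(235,249),(383,226),(398,240),(372,245),(388,153),(404,165),(376,170),(366,150),(130,180),(126,172),(134,176),(311,253)]),('side0',[(322,264),(315,208),(318,225),(322,285),(297,140),(297,155),(238,142),(230,300),(239,292),(234,190)])):
    im=load(n)['image']; h=cv2.cvtColor(im,cv2.COLOR_RGB2HSV)
    for u,v in pts: print(n,u,v,im[v,u],h[v,u])
t=load('top0')['image'].astype(int); s=load('side0')['image'].astype(int)
out=[]
for im,(x0,x1,y0,y1) in((t,(110,425,130,285)),(s,(200,350,120,320))):
    g=im[:,:,1]-im[:,:,0]; w=im[:,:,0]-im[:,:,2]
    m=np.zeros(im.shape,np.uint8); m[g>=7]=(0,120,0); m[(g>=7)&(im[:,:,1]>85)]=(0,255,0); m[w>35]=(0,140,255); m[(w>12)&(im[:,:,0]<110)]=(60,60,200)
    out.append(cv2.resize(m[y0:y1,x0:x1],None,fx=2.5,fy=2.5,interpolation=0))
H=out[0].shape[0]; cv2.imwrite('pics/m.png',np.vstack([out[0]]) ); cv2.imwrite('pics/ms.png',out[1])
```

```text
top0 147 231 [139 149 150] [ 93  19 150]
top0 131 248 [65 75 75] [90 34 75]
top0 147 248 [72 77 78] [95 20 78]
top0 163 240 [103 110 108] [ 81  16 110]
top0 224 238 [ 93 109 105] [ 83  37 109]
top0 235 249 [58 68 65] [81 38 68]
top0 383 226 [70 84 80] [81 42 84]
top0 398 240 [29 37 34] [79 55 37]
top0 372 245 [70 81 80] [87 35 81]
top0 388 153 [79 92 87] [78 36 92]
top0 404 165 [32 38 37] [85 40 38]
top0 376 170 [25 30 29] [84 43 30]
top0 366 150 [144 152 152] [ 90  13 152]
top0 130 180 [72 58 36] [ 18 128  72]
top0 126 172 [152 121  78] [ 17 124 152]
top0 134 176 [90 60 37] [ 13 150  90]
top0 311 253 [152 121  79] [ 17 122 152]
side0 322 264 [50 60 61] [93 46 61]
side0 315 208 [51 61 62] [93 45 62]
side0 318 225 [52 62 64] [95 48 64]
side0 322 285 [57 68 70] [95 47 70]
side0 297 140 [52 62 64] [95 48 64]
side0 297 155 [54 65 66] [93 46 66]
side0 238 142 [68 76 76] [90 27 76]
side0 230 300 [217 188 147] [ 18  82 217]
side0 239 292 [81 57 39] [ 13 132  81]
side0 234 190 [91 70 47] [ 16 123  91]
```

View pics/m.png

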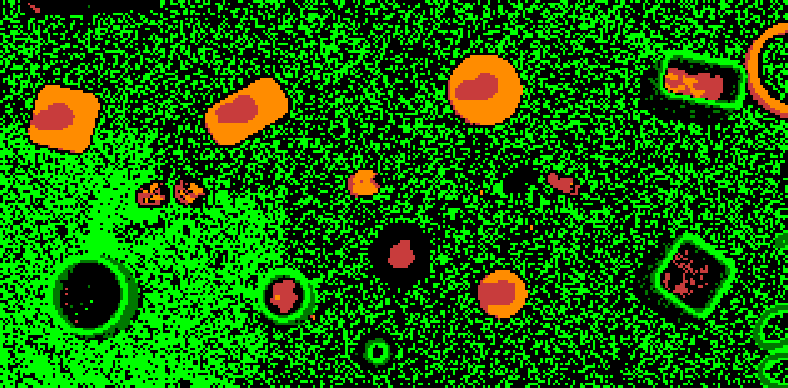

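View pics/ms.png

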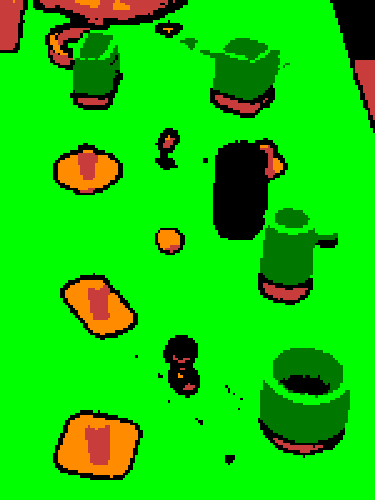

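```bash
cat > meas.py <<'E'
from h import *
def comp(m,u,v,r=6):
    n,l=cv2.connectedComponents(m.astype(np.uint8),connectivity=4)
    w=l[v-r:v+r+1,u-r:u+r+1]; w=w[w>0]; return (l==np.bincount(w).argmax()) if len(w) else None
def cont(m): return max(cv2.findContours(m.astype(np.uint8),0,2)[0],key=cv2.contourArea)[:,0,:]
def hull(m):
    return cv2.convexHull(cont(m)).reshape(-1,2).astype(float)
def rectz(c,m,z):
    """min area rect (mm) and yaw of mask outline cast on plane z; +1px for edge"""
    q=np.array([onz(c,u,v,z)[:2] for u,v in hull(m)])
    (x,y),(w,h),a=cv2.minAreaRect((q*1000).astype(np.float32)); return np.array([x,y]),w+2,h+2,a
T=load('top0');S=load('side0')
up=4
def big(c):
    im=cv2.resize(c['image'],None,fx=up,fy=up,interpolation=cv2.INTER_CUBIC); d=dict(c)
    k=np.array(c['intrinsics']).copy(); k[:2]*=up; k[:2,2]+=(up-1)/2; d['intrinsics']=k; d['image']=im; return d
E
cat > m1.py <<'E'
from meas import *
T=big(T);S=big(S)
def ch(c):
    i=cv2.GaussianBlur(c['image'],(5,5),0); h=cv2.cvtColor(i,cv2.COLOR_RGB2HSV); i=i.astype(int); return i[:,:,0],i[:,:,1],i[:,:,2],h[:,:,0]
t=ch(T);s=ch(S)
for n,tu,tv,su,sv,z in(('Lsq',134,180,239,305,.019),('Lob',208,178,237,242,.019),('Llr',303,166,234,188,.019),('Lsr',311,250,309,185,.019)):
    mt=comp(t[0]-t[2]>25,tu*up,tv*up); ms=comp(s[0]-s[2]>25,su*up,sv*up)
    kt=comp(mt&(t[3]<=15)&(t[0]<125),tu*up,(tv-4)*up,30); ks=comp(ms&(s[3]<=15)&(s[0]<135),su*up,(sv-4)*up,30)
    r=rectz(T,mt,z); r2=rectz(S,ms,z)
    a=(lambda q:q)(cv2.boundingRect(cont(ks))); e=ray(S,a[0],a[1])[1]
    kc=cv2.minEnclosingCircle(cont(kt))
    p=(a[0]+a[2]/2, a[1]+.5*a[2]*abs(e[2]))
    x,err=cross(T,kc[0],S,p)
    print(n,'rim top',[np.round(v,1) for v in r],'rim side',[np.round(v,1) for v in r2],'knob',np.round(np.array(x)*1000,1),'err',round(err*1000,1),'knobtop@45',(onz(T,*kc[0],.045)*1000).round(1),'diam',round(2*kc[1]/up,1))
for n,tu,tv,su,sv,z in(('Jlr',145,248,322,266,.066),('Jsr',223,249,315,207,.092),('Job',390,163,238,139,.072),('Jsq',386,240,298,139,.08)):
    rim=(t[1]-t[0]>=5)&(t[1]>82)
    mt=comp(~rim,tu*up,tv*up)
    ms=comp(s[1]<80,su*up,sv*up)
    r=rectz(T,mt,z); r2=rectz(S,ms,z)
    c1=proj(T,[*(r[0]/1000),z]);c2=proj(S,[*(r2[0]/1000),z]); x,err=cross(T,c1,S,c2)
    print(n,'mouth top',[np.round(v,1) for v in r],'side',[np.round(v,1) for v in r2],'cross',(x*1000).round(1),round(err*1000,1))
E
python3 m1.py
```

```text
Lsq rim top [array([603.9, 293.1]), np.float64(63.9), np.float64(63.2), np.float64(75.9)] rim side [array([609.2, 296.5]), np.float64(65.1), np.float64(62.8), np.float64(76.0)] knob [605.8 294.1  35.5] err 5.8 knobtop@45 [600.8 292.   45. ] diam 11.7
Lob rim top [array([606.7, 117.6]), np.float64(47.2), np.float64(83.1), np.float64(29.2)] rim side [array([612.1, 120.7]), np.float64(47.5), np.float64(84.4), np.float64(29.5)] knob [609.1 118.7  37. ] err 5.2 knobtop@45 [604.8 118.2  45. ] diam 10.8
Llr rim top [array([ 622.9, -114.2]), np.float64(74.3), np.float64(73.1), np.float64(88.6)] rim side [array([ 629., -112.]), np.float64(75.6), np.float64(74.4), np.float64(52.0)] knob [ 626.  -114.4   38. ] err 4.6 knobtop@45 [ 622.1 -113.4   45. ] diam 10.1
Lsr rim top [array([ 423.8, -123.3]), np.float64(48.1), np.float64(47.9), np.float64(24.8)] rim side [array([ 415.3, -118.4]), np.float64(41.7), np.float64(18.1), np.float64(77.0)] knob [ 423.  -121.7   28.4] err 4.7 knobtop@45 [ 424.3 -120.3   45. ] diam 11.3
Jlr mouth top [array([430.1, 259.5]), np.float64(63.5), np.float64(64.3), np.float64(88.4)] side [array([434.9, 261.3]), np.float64(57.3), np.float64(60.8), np.float64(76.3)] cross [432.3 259.5  63.8] 4.2
Jsr mouth top [array([423. ,  80.2]), np.float64(38.1), np.float64(38.7), np.float64(88.9)] side [array([428.2,  81.8]), np.float64(30.3), np.float64(33.4), np.float64(82.2)] cross [425.4  79.8  90.1] 4.7
Job mouth top [array([ 615.7, -313.6]), np.float64(74.2), np.float64(38.5), np.float64(77.3)] side [array([ 622.5, -312.9]), np.float64(66.7), np.float64(32.2), np.float64(77.6)] cross [ 619.4 -314.7   70.1] 6.4
Jsq mouth top [array([ 431.3, -291.8]), np.float64(53.6), np.float64(54.1), np.float64(53.4)] side [array([ 437. , -290.8]), np.float64(43.4), np.float64(47.2), np.float64(53.4)] cross [ 434.  -292.8   78.4] 5.4
```

Every size matches the text: rims within 2 mm, mouths within about 4 mm. Crossed rim heights are within about 2 mm for the jars. The top and side views disagree by about 5 mm in x, so I'll aim midway and use the first grasp to calibrate.

```bash
cat > go.py <<'E'
import sys; from h import *
o=bot.get_obs(); Rm=R.from_quat(o['tool_rot']).as_matrix(); p=o['eef_pos']
x,y,z,psi=map(float,sys.argv[1:5])
d=Rm.T@(np.array([x,y,z])-p*1000); cur=np.degrees(np.arctan2(Rm[1,0],Rm[0,0]))
print('d',d.round(1),'twist',round((cur-psi+180)%360-180,1),'psi',cur.round(1),'p',(p*1000).round(1),'tilt z',Rm[:,2].round(3),'j',o['joint_pos'].round(2),'w',o['grip_width'],'t',o['clock'])
E
echo
```

```text
(no output)
```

Emit:
carry_out([
  {"dx": 20, "dy": -14, "dz": 0, "twist": -7, "fingers": 0},
  {"dx": 50, "dy": -35, "dz": 10, "twist": -14, "fingers": 0},
  {"dx": 82, "dy": -58, "dz": 20, "twist": -21, "fingers": 0},
  {"dx": 114, "dy": -80, "dz": 30, "twist": -28, "fingers": 0},
  {"dx": 146, "dy": -103, "dz": 40, "twist": -35, "fingers": 0},
])

```text
clock: 0.52
eef_pos: [0.2497, -0.3402, 0.1905]
tool_rot: [0.902, 0.432, 0.0, -0.0]
ft_force: [1.9, -0.5, -0.5]
grip_width: 0.0427
grasp_force: 0.0
```

```bash
python3 go.py 426 -122 110 90
```

```text
d [280.5   0.6  80.6] twist -38.8 psi 51.2 p [ 249.7 -340.2  190.5] tilt z [-0.  0. -1.] j [-0.94  0.11 -0.26  1.2   0.    1.31] w 0.042727907260279925 t 0.5167
```

Emit:
carry_out([
  {"dx": 40, "dy": 0, "dz": 15, "twist": -7, "fingers": 0},
  {"dx": 80, "dy": 0, "dz": 30, "twist": -14, "fingers": 0},
  {"dx": 120, "dy": 0, "dz": 45, "twist": -21, "fingers": 0},
  {"dx": 160, "dy": 0, "dz": 60, "twist": -28, "fingers": 0},
  {"dx": 200, "dy": 0, "dz": 70, "twist": -35, "fingers": 0},
])

```text
clock: 0.93
eef_pos: [0.373, -0.1873, 0.121]
tool_rot: [0.73, 0.684, -0.0, -0.001]
ft_force: [0.1, -0.3, 0.3]
grip_width: 0.0426
grasp_force: 0.0
```

```bash
python3 go.py 426 -122 80 90
```

```text
d [68.6 48.6 40.9] twist -3.8 psi 86.2 p [ 373.  -187.3  121. ] tilt z [-0.001  0.001 -1.   ] j [-0.47  0.17 -0.39  1.01 -0.    1.17] w 0.04261460646442742 t 0.9333
```

Emit:
carry_out([
  {"dx": 25, "dy": 18, "dz": 14, "twist": -3.8, "fingers": 0},
  {"dx": 48, "dy": 34, "dz": 28, "twist": -3.8, "fingers": 0},
  {"dx": 68.5, "dy": 48.5, "dz": 36, "twist": -3.8, "fingers": 0},
  {"dx": 68.5, "dy": 48.5, "dz": 41, "twist": -3.8, "fingers": 0},
  {"dx": 68.5, "dy": 48.5, "dz": 41, "twist": -3.8, "fingers": 0},
])

```text
clock: 1.35
eef_pos: [0.4256, -0.1232, 0.0798]
tool_rot: [0.708, 0.706, -0.001, -0.001]
ft_force: [-1.1, 0.2, -0.1]
grip_width: 0.0428
grasp_force: 0.0
```

```bash
python3 go.py 426 -122 20 90
python3 - <<'E'
from h import *
s=snap('side','s1')
cv2.imwrite('pics/s1c.png',cv2.resize(s['image'][60:260,220:380],None,fx=3,fy=3,interpolation=2)[:,:,::-1])
E
```

```text
d [ 1.2  0.6 59.8] twist -0.1 psi 89.9 p [ 425.6 -123.2   79.8] tilt z [-0.003  0.001 -1.   ] j [-0.28  0.26 -0.39  0.92 -0.    1.29] w 0.04280929991965935 t 1.35
```

View pics/s1c.png

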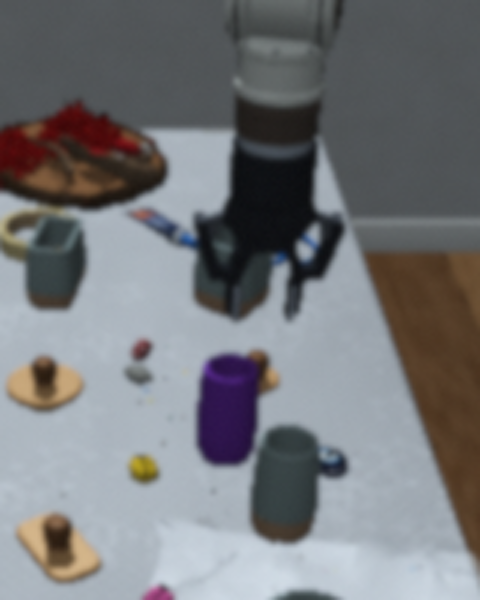

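The fingers straddle the column of the small lid's knob (crop x 235–292, knob at about 260). I'll descend.

Emit:
carry_out([
  {"dx": 1, "dy": 0, "dz": 20, "twist": 0, "fingers": 0},
  {"dx": 1, "dy": 0, "dz": 40, "twist": 0, "fingers": 0},
  {"dx": 1, "dy": 0, "dz": 52, "twist": 0, "fingers": 0},
  {"dx": 1, "dy": 0, "dz": 58.5, "twist": 0, "fingers": 0},
  {"dx": 1, "dy": 0, "dz": 58.5, "twist": 0, "fingers": 0},
])

```text
clock: 1.82
eef_pos: [0.4248, -0.1241, 0.022]
tool_rot: [0.71, 0.705, -0.001, -0.001]
ft_force: [-0.8, -0.6, 0.8]
grip_width: 0.0427
grasp_force: 0.0
```

Emit:
carry_out([
  {"dx": 0, "dy": 0, "dz": 0, "twist": 0, "fingers": 0.2},
  {"dx": 0, "dy": 0, "dz": 0, "twist": 0, "fingers": 0.4},
  {"dx": 0, "dy": 0, "dz": 0, "twist": 0, "fingers": 1},
  {"dx": 0, "dy": 0, "dz": 0, "twist": 0, "fingers": 1},
  {"dx": 0, "dy": 0, "dz": 0, "twist": 0, "fingers": 1},
])

```text
clock: 2.23
eef_pos: [0.4272, -0.1241, 0.024]
tool_rot: [0.709, 0.705, 0.0, 0.001]
ft_force: [-2.5, -0.9, 6.2]
grip_width: 0.0217
grasp_force: 58.8
```

Emit:
carry_out([
  {"dx": 0, "dy": 0, "dz": -5, "twist": 0, "fingers": 1},
  {"dx": 0, "dy": 0, "dz": -20, "twist": 0, "fingers": 1},
  {"dx": 0, "dy": 0, "dz": -50, "twist": 0, "fingers": 1},
  {"dx": 0, "dy": 0, "dz": -85, "twist": 0, "fingers": 1},
  {"dx": 0, "dy": 0, "dz": -120, "twist": 0, "fingers": 1},
])

```text
clock: 2.65
eef_pos: [0.4255, -0.123, 0.144]
tool_rot: [0.709, 0.705, -0.0, -0.001]
ft_force: [1.2, 0.4, -0.8]
grip_width: 0.0216
grasp_force: 58.8
```

Emit:
carry_out([
  {"dx": 0, "dy": 0, "dz": -15, "twist": 0, "fingers": 1},
  {"dx": 20, "dy": 0, "dz": -20, "twist": 0, "fingers": 1},
  {"dx": 30, "dy": 0, "dz": -20, "twist": 0, "fingers": 1},
  {"dx": 30, "dy": 0, "dz": -20, "twist": 0, "fingers": 1},
  {"dx": 30, "dy": 0, "dz": -20, "twist": 0, "fingers": 1},
])

```text
clock: 3.07
eef_pos: [0.4258, -0.0929, 0.1621]
tool_rot: [0.708, 0.706, -0.001, -0.0]
ft_force: [-0.1, -0.4, -1.2]
grip_width: 0.0219
grasp_force: 58.8
```

```bash
python3 go.py 426 -122 160 90
python3 - <<'E'
from h import *
s=snap('side','s2');t=snap('top','t2')
a=cv2.resize(s['image'][40:240,220:380],None,fx=2.5,fy=2.5,interpolation=2);b=cv2.resize(t['image'][170:370,230:390],None,fx=2.5,fy=2.5,interpolation=2)
cv2.imwrite('pics/c2.png',np.hstack([a,b])[:,:,::-1])
E
```

```text
d [-29.1   0.3   2.1] twist -0.2 psi 89.8 p [425.8 -92.9 162.1] tilt z [-0.001 -0.    -1.   ] j [-0.21  0.16 -0.28  1.13 -0.    1.36] w 0.02185293829322142 t 3.0667
```

View pics/c2.png

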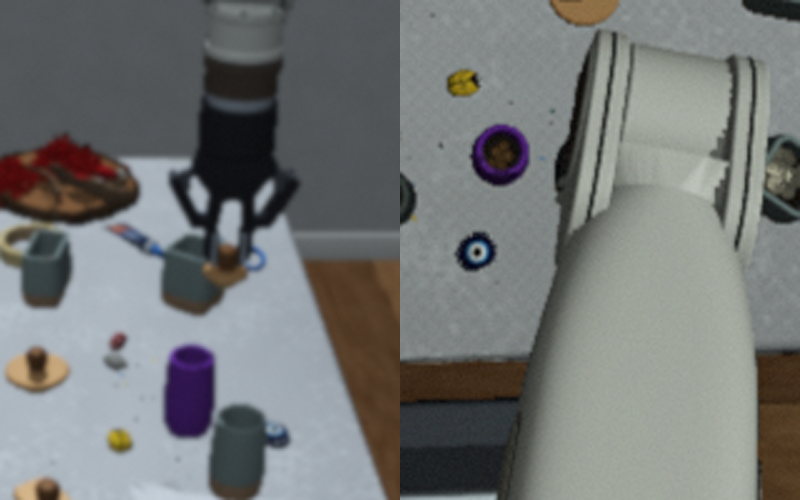

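Run:
```python
from meas import *
S=big(load('s2')); i=cv2.GaussianBlur(S['image'],(5,5),0).astype(int)
m=comp(i[:,:,0]-i[:,:,2]>25,int(220+225/2.5)*up,int(40+268/2.5)*up,30)
print(cv2.boundingRect(cont(m)),np.array(cv2.boundingRect(cont(m)))/up)
# rim only: tan bright
h=cv2.cvtColor(S['image'],cv2.COLOR_RGB2HSV)
for z in(.152,.156,.160):print(z,[np.round(v,1) for v in rectz(S,m,z)])
m2=m&(i[:,:,0]>135)
print(np.array(cv2.boundingRect(cont(m2)))/up)
# line tilt: left & right extremes
c=cont(m); l=c[c[:,0].argmin()];r=c[c[:,0].argmax()]; b=c[c[:,1].argmax()]; print(l/up,r/up,b/up, 'proj centre', proj(S,[.4258,-.0935,.156]),'expected L/R',proj(S,[.4498,-.0935,.156]),proj(S,[.4018,-.0935,.156]))
```

```text
(1205, 581, 68, 37) [301.25 145.25  17.     9.25]
0.152 [array([430. , -88.7]), np.float64(48.8), np.float64(46.5), np.float64(80.7)]
0.156 [array([431.1, -81.4]), np.float64(48.4), np.float64(46.2), np.float64(80.7)]
0.16 [array([432.2, -74.1]), np.float64(48.1), np.float64(45.9), np.float64(80.7)]
[302.75 146.5    0.75   0.75]
[301.25 146.5 ] [318.  149.5] [308.25 154.25] proj centre [1243.43762065  590.76240025] expected L/R [1206.86670221  590.85788749] [1279.94623075  590.66707569]
```

Top-view x looks trustworthy; the side view reads about 4 mm too far in x. I'll move over the small round jar at about (424.5, 81).

Emit:
carry_out([
  {"dx": 20, "dy": 0, "dz": 0, "twist": 0, "fingers": 1},
  {"dx": 55, "dy": 0, "dz": 0, "twist": 0, "fingers": 1},
  {"dx": 92, "dy": 0, "dz": 0, "twist": 0, "fingers": 1},
  {"dx": 130, "dy": -1, "dz": 0, "twist": 0, "fingers": 1},
  {"dx": 155, "dy": -1, "dz": 0, "twist": 0, "fingers": 1},
])

```text
clock: 3.58
eef_pos: [0.4256, 0.0634, 0.1619]
tool_rot: [0.709, 0.706, -0.0, -0.001]
ft_force: [1.2, -0.4, -0.1]
grip_width: 0.022
grasp_force: 58.8
```

Emit:
carry_out([
  {"dx": 12, "dy": 0, "dz": 0, "twist": 0, "fingers": 1},
  {"dx": 18, "dy": 0, "dz": 10, "twist": 0, "fingers": 1},
  {"dx": 18, "dy": 0, "dz": 25, "twist": 0, "fingers": 1},
  {"dx": 18, "dy": 0, "dz": 34, "twist": 0, "fingers": 1},
  {"dx": 18, "dy": 0, "dz": 34, "twist": 0, "fingers": 1},
])

```text
clock: 4.0
eef_pos: [0.4243, 0.0788, 0.1262]
tool_rot: [0.709, 0.705, -0.002, -0.002]
ft_force: [0.1, 0.0, -0.4]
grip_width: 0.0221
grasp_force: 58.8
```

```bash
python3 go.py 424.5 80 104 90
python3 - <<'E'
from h import *
s=snap('side','s3')
cv2.imwrite('pics/c3.png',cv2.resize(s['image'][130:260,260:380],None,fx=4,fy=4,interpolation=2)[:,:,::-1])
E
```

```text
d [ 1.2  0.3 22.2] twist -0.3 psi 89.7 p [424.3  78.8 126.2] tilt z [-0.006 -0.001 -1.   ] j [ 0.18  0.19 -0.35  1.04 -0.    1.76] w 0.02209748464599673 t 4.0
```

View pics/c3.png

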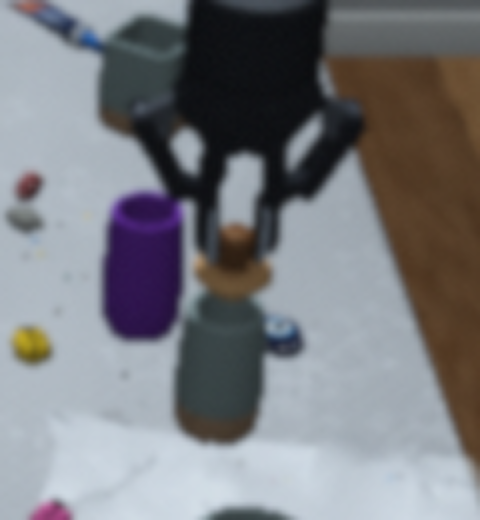

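Run:
```python
from meas import *
S=big(load('s3')); i=cv2.GaussianBlur(S['image'],(5,5),0).astype(int)
m=comp(i[:,:,0]-i[:,:,2]>25,int(260+232/4)*up,int(130+275/4)*up,20)
for z in(.117,.121):print(z,[np.round(v,1) for v in rectz(S,m,z)])
b=np.array(cv2.boundingRect(cont(m)))/up; print(b)
c=cont(m); w=[(v,c[c[:,1]==v][:,0].min()/up,c[c[:,1]==v][:,0].max()/up) for v in range(c[:,1].min(),c[:,1].max(),6)]
for a in w: print(a[0]/up,a[1:],sum(a[1:])/2)
g=i[:,:,1]
for v in (205,206,208,210,212,215,220):
    row=np.where((i[v*up,:,1]<80)&(np.abs(np.arange(i.shape[1])/up-315)<16))[0]/up; print(v,row.min(),row.max(),(row.min()+row.max())/2)
```

```text
0.117 [array([426.6,  68.6]), np.float64(46.0), np.float64(76.5), np.float64(7.0)]
0.121 [array([427.7,  74.4]), np.float64(45.7), np.float64(76.0), np.float64(7.0)]
[308.75 186.25  18.5   18.5 ]Traceback (most recent call last):
  File "<stdin>", line 6, in <module>
    return umr_minimum(a, axis, None, out, keepdims, initial, where)
ValueError: zero-size array to reduction operation minimum which has no identity
```

The lid's x is about 1 mm short against the jar in the same view. I'll correct that and lower in small steps.

Emit:
carry_out([
  {"dx": 1, "dy": 1.2, "dz": 4, "twist": 0, "fingers": 1},
  {"dx": 1, "dy": 1.2, "dz": 8, "twist": 0, "fingers": 1},
  {"dx": 1, "dy": 1.2, "dz": 12, "twist": 0, "fingers": 1},
  {"dx": 1, "dy": 1.2, "dz": 15, "twist": 0, "fingers": 1},
  {"dx": 1, "dy": 1.2, "dz": 17, "twist": 0, "fingers": 1},
])

```text
clock: 4.47
eef_pos: [0.4275, 0.0804, 0.1115]
tool_rot: [0.709, 0.705, -0.0, -0.0]
ft_force: [0.9, 0.3, 0.5]
grip_width: 0.0219
grasp_force: 58.8
```

Emit:
carry_out([
  {"dx": 0, "dy": 0, "dz": 1, "twist": 0, "fingers": 1},
  {"dx": 0, "dy": 0, "dz": 2, "twist": 0, "fingers": 1},
  {"dx": 0, "dy": 0, "dz": 3, "twist": 0, "fingers": 1},
  {"dx": 0, "dy": 0, "dz": 4, "twist": 0, "fingers": 1},
  {"dx": 0, "dy": 0, "dz": 5, "twist": 0, "fingers": 1},
])

```text
clock: 4.88
eef_pos: [0.4277, 0.0806, 0.1068]
tool_rot: [0.709, 0.705, 0.0, 0.0]
ft_force: [-0.4, -0.5, -0.4]
grip_width: 0.0215
grasp_force: 58.8
```

Emit:
carry_out([
  {"dx": 0, "dy": -1, "dz": 0.7, "twist": 0, "fingers": 1},
  {"dx": 0, "dy": -1, "dz": 1.4, "twist": 0, "fingers": 1},
  {"dx": 0, "dy": -1, "dz": 2.1, "twist": 0, "fingers": 1},
  {"dx": 0, "dy": -1, "dz": 2.8, "twist": 0, "fingers": 1},
  {"dx": 0, "dy": -1, "dz": 3.5, "twist": 0, "fingers": 1},
])

```text
clock: 5.3
eef_pos: [0.4268, 0.0806, 0.104]
tool_rot: [0.709, 0.705, 0.0, 0.0]
ft_force: [-2.9, -1.2, 11.2]
grip_width: 0.0216
grasp_force: 60.0
```

Contact at TCP z of 104 mm, which is just the home height (80 + 24). I'll release and rise.

Emit:
carry_out([
  {"dx": 0, "dy": 0, "dz": -0.5, "twist": 0, "fingers": 0.4},
  {"dx": 0, "dy": 0, "dz": -0.5, "twist": 0, "fingers": 0.2},
  {"dx": 0, "dy": 0, "dz": -0.5, "twist": 0, "fingers": 0},
  {"dx": 0, "dy": 0, "dz": -0.5, "twist": 0, "fingers": 0},
  {"dx": 0, "dy": 0, "dz": -0.5, "twist": 0, "fingers": 0},
])

```text
clock: 5.72
eef_pos: [0.4265, 0.0805, 0.1036]
tool_rot: [0.709, 0.705, -0.0, -0.0]
ft_force: [-0.4, -0.2, 0.4]
grip_width: 0.0428
grasp_force: 0.0
```

Emit:
carry_out([
  {"dx": 0, "dy": 0, "dz": -10, "twist": 0, "fingers": 0},
  {"dx": 0, "dy": 0, "dz": -35, "twist": 0, "fingers": 0},
  {"dx": 10, "dy": 30, "dz": -60, "twist": 0, "fingers": 0},
  {"dx": 20, "dy": 65, "dz": -60, "twist": 0, "fingers": 0},
  {"dx": 30, "dy": 100, "dz": -60, "twist": 0, "fingers": 0},
])

```text
clock: 6.13
eef_pos: [0.5289, 0.1106, 0.1661]
tool_rot: [0.709, 0.705, 0.002, 0.001]
ft_force: [0.1, 0.6, 0.3]
grip_width: 0.043
grasp_force: 0.0
```

```bash
python3 go.py 608 118 90 90
python3 - <<'E'
from h import *
s=snap('side','s4')
cv2.imwrite('pics/c4.png',cv2.resize(s['image'][150:270,240:370],None,fx=4,fy=4,interpolation=2)[:,:,::-1])
E
```

```text
d [ 7.7 78.7 76.4] twist -0.3 psi 89.7 p [528.9 110.6 166.1] tilt z [ 0.005  0.001 -1.   ] j [ 0.21  0.35 -0.01  1.2  -0.    1.78] w 0.04295683453119928 t 6.1333
```

View pics/c4.png

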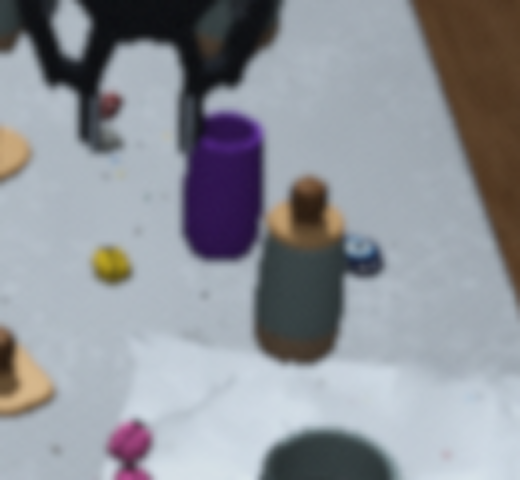

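The lid sits home on the small jar, centred at crop (305,215) over the body. Next is the oblong lid at about (609,119).

Emit:
carry_out([
  {"dx": 3, "dy": 25, "dz": 20, "twist": 0, "fingers": 0},
  {"dx": 6, "dy": 55, "dz": 45, "twist": 0, "fingers": 0},
  {"dx": 8, "dy": 79, "dz": 75, "twist": 0, "fingers": 0},
  {"dx": 8, "dy": 79, "dz": 85, "twist": 0, "fingers": 0},
  {"dx": 8, "dy": 79, "dz": 85, "twist": 0, "fingers": 0},
])

```text
clock: 6.6
eef_pos: [0.6028, 0.117, 0.0732]
tool_rot: [0.709, 0.705, -0.004, -0.003]
ft_force: [-0.6, -0.0, -0.7]
grip_width: 0.0424
grasp_force: 0.0
```

```bash
python3 go.py 609 118.8 25 90
python3 - <<'E'
from meas import *
S=big(snap('side','s5'))
cv2.imwrite('pics/c5.png',cv2.resize(load('s5')['image'][150:270,180:310],None,fx=4,fy=4,interpolation=2)[:,:,::-1])
E
```

```text
d [ 2.   6.7 48.1] twist -0.3 psi 89.7 p [602.8 117.   73.2] tilt z [-0.01  -0.002 -1.   ] j [0.19 0.58 0.09 1.09 0.   1.77] w 0.04239075190525114 t 6.6
```

View pics/c5.png

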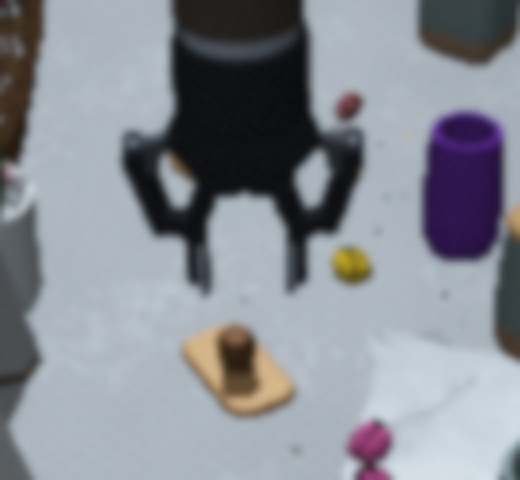

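Emit:
carry_out([
  {"dx": 0, "dy": 1.5, "dz": 12, "twist": 0, "fingers": 0},
  {"dx": 0, "dy": 1.5, "dz": 26, "twist": 0, "fingers": 0},
  {"dx": 0, "dy": 1.5, "dz": 36, "twist": 0, "fingers": 0},
  {"dx": 0, "dy": 1.5, "dz": 42, "twist": 0, "fingers": 0},
  {"dx": 0, "dy": 1.5, "dz": 48, "twist": 0, "fingers": 0},
])

```text
clock: 7.07
eef_pos: [0.6072, 0.1177, 0.0314]
tool_rot: [0.709, 0.705, 0.001, 0.0]
ft_force: [0.3, -0.5, 0.3]
grip_width: 0.0425
grasp_force: 0.0
```

Emit:
carry_out([
  {"dx": 0, "dy": 0, "dz": 0, "twist": 0, "fingers": 0},
  {"dx": 0, "dy": 0, "dz": 0, "twist": 0, "fingers": 0},
  {"dx": 0, "dy": 0, "dz": 0, "twist": 0, "fingers": 0.2},
  {"dx": 0, "dy": 0, "dz": 0, "twist": 0, "fingers": 0.25},
  {"dx": 0, "dy": 0, "dz": 0, "twist": 0, "fingers": 0.3},
])

```text
clock: 7.48
eef_pos: [0.6077, 0.1178, 0.0314]
tool_rot: [0.709, 0.705, 0.0, 0.0]
ft_force: [0.4, -0.3, -0.7]
grip_width: 0.0299
grasp_force: 0.0
```

```bash
python3 go.py 609 118.8 25 90
```

```text
d [1.  1.3 6.4] twist -0.3 psi 89.7 p [607.7 117.8  31.4] tilt z [ 0.001  0.    -1.   ] j [ 0.19  0.62  0.04  0.99 -0.    1.77] w 0.029926008016909308 t 7.4833
```

Emit:
carry_out([
  {"dx": 1, "dy": 0, "dz": 4, "twist": 0, "fingers": 0.3},
  {"dx": 1, "dy": 0, "dz": 6.5, "twist": 0, "fingers": 0.3},
  {"dx": 1, "dy": 0, "dz": 6.5, "twist": 0, "fingers": 1},
  {"dx": 1, "dy": 0, "dz": 6.5, "twist": 0, "fingers": 1},
  {"dx": 1, "dy": 0, "dz": 6.5, "twist": 0, "fingers": 1},
])

```text
clock: 7.9
eef_pos: [0.6069, 0.1186, 0.0239]
tool_rot: [0.709, 0.705, -0.0, -0.0]
ft_force: [-0.9, 0.6, -0.5]
grip_width: 0.0218
grasp_force: 58.7
```

Emit:
carry_out([
  {"dx": 0, "dy": 0, "dz": 0, "twist": 0, "fingers": 1},
  {"dx": 0, "dy": 0, "dz": 0, "twist": 0, "fingers": 1},
  {"dx": 0, "dy": 0, "dz": -10, "twist": 0, "fingers": 1},
  {"dx": 0, "dy": 0, "dz": -35, "twist": 0, "fingers": 1},
  {"dx": 0, "dy": 0, "dz": -70, "twist": 0, "fingers": 1},
])

```text
clock: 8.32
eef_pos: [0.6045, 0.1181, 0.0921]
tool_rot: [0.709, 0.705, -0.003, -0.002]
ft_force: [0.1, 0.5, -0.2]
grip_width: 0.022
grasp_force: 58.8
```

Emit:
carry_out([
  {"dx": -5, "dy": 0, "dz": -30, "twist": 0, "fingers": 1},
  {"dx": -30, "dy": 3, "dz": -55, "twist": 0, "fingers": 1},
  {"dx": -65, "dy": 6, "dz": -70, "twist": 0, "fingers": 1},
  {"dx": -103, "dy": 9, "dz": -70, "twist": 0, "fingers": 1},
  {"dx": -141, "dy": 12, "dz": -70, "twist": 0, "fingers": 1},
])

```text
clock: 8.73
eef_pos: [0.6198, -0.0233, 0.1675]
tool_rot: [0.708, 0.706, 0.002, 0.002]
ft_force: [0.1, 1.1, -1.4]
grip_width: 0.022
grasp_force: 58.8
```

Emit:
carry_out([
  {"dx": -39, "dy": 0, "dz": 0, "twist": 4, "fingers": 1},
  {"dx": -78, "dy": 0, "dz": 0, "twist": 10, "fingers": 1},
  {"dx": -117, "dy": 0, "dz": 0, "twist": 17, "fingers": 1},
  {"dx": -156, "dy": 0, "dz": 0, "twist": 24, "fingers": 1},
  {"dx": -194, "dy": 0, "dz": 0, "twist": 31, "fingers": 1},
])

```text
clock: 9.15
eef_pos: [0.6173, -0.2184, 0.1653]
tool_rot: [0.873, 0.488, 0.0, 0.0]
ft_force: [1.2, 0.2, -0.9]
grip_width: 0.022
grasp_force: 58.8
```

```bash
python3 go.py 619 -313.2 125 47.8
```

```text
d [-79.8  51.2  40.4] twist 10.6 psi 58.4 p [ 617.3 -218.4  165.3] tilt z [ 0.001 -0.    -1.   ] j [-0.34  0.58  0.35  1.34 -0.    1.78] w 0.021950854745120686 t 9.15
```

Emit:
carry_out([
  {"dx": -27, "dy": 17, "dz": 0, "twist": 4, "fingers": 1},
  {"dx": -54, "dy": 34, "dz": 5, "twist": 8, "fingers": 1},
  {"dx": -73, "dy": 47, "dz": 15, "twist": 10.6, "fingers": 1},
  {"dx": -80, "dy": 51, "dz": 28, "twist": 10.6, "fingers": 1},
  {"dx": -80, "dy": 51, "dz": 40, "twist": 10.6, "fingers": 1},
])

```text
clock: 9.57
eef_pos: [0.6191, -0.3141, 0.1239]
tool_rot: [0.914, 0.406, 0.0, 0.001]
ft_force: [-0.1, 0.8, -1.6]
grip_width: 0.0218
grasp_force: 58.8
```

Emit:
carry_out([
  {"dx": 0, "dy": 0, "dz": 3, "twist": 0, "fingers": 1},
  {"dx": 0, "dy": 0, "dz": 8, "twist": 0, "fingers": 1},
  {"dx": 0, "dy": 0, "dz": 12, "twist": 0, "fingers": 1},
  {"dx": 0, "dy": 0, "dz": 13, "twist": 0, "fingers": 1},
  {"dx": 0, "dy": 0, "dz": 13, "twist": 0, "fingers": 1},
])

```text
clock: 9.98
eef_pos: [0.6199, -0.3104, 0.1116]
tool_rot: [0.913, 0.408, 0.0, 0.0]
ft_force: [-0.4, 0.2, -0.7]
grip_width: 0.0216
grasp_force: 58.8
```

```bash
python3 go.py 619 -313.2 84 47.8
python3 - <<'E'
from meas import *
s=snap('side','s6')
cv2.imwrite('pics/c6.png',cv2.resize(s['image'][70:180,190:310],None,fx=5,fy=5,interpolation=2)[:,:,::-1])
S=big(s); i=cv2.GaussianBlur(S['image'],(5,5),0).astype(int)
p=(proj(S,[.619,-.313,.105])).astype(int); print(p/up)
m=comp(i[:,:,0]-i[:,:,2]>25,p[0],p[1],20)
for z in(.104,.107,.110):print(z,[np.round(v,1) for v in rectz(S,m,z)])
E
```

```text
d [-2.7  1.2 27.6] twist 0.4 psi 48.2 p [ 619.9 -310.4  111.6] tilt z [ 0. -0. -1.] j [-0.46  0.69  0.41  1.28  0.    1.84] w 0.021585120403620348 t 9.9833
[238.75 128.  ]
0.104 [array([ 624.5, -314.2]), np.float64(209.6), np.float64(77.1), np.float64(55.2)]
0.107 [array([ 624.3, -308.1]), np.float64(208.6), np.float64(76.7), np.float64(55.2)]
0.11 [array([ 624. , -301.9]), np.float64(207.5), np.float64(76.3), np.float64(55.2)]
```

View pics/c6.png

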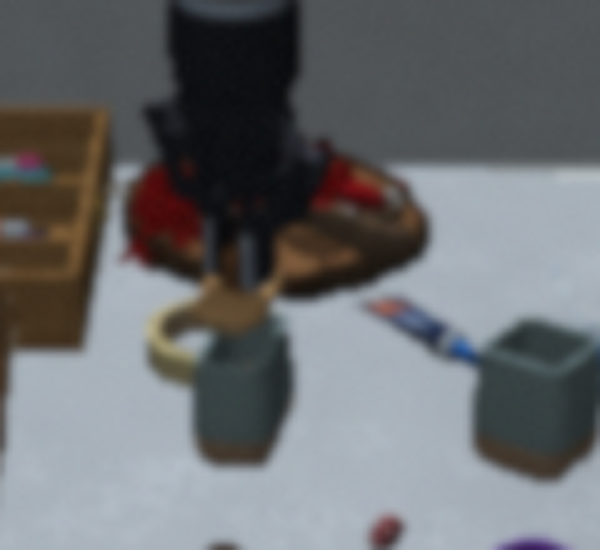

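The lid is held over the oblong jar (mouth near crop 245,330), but its far half merges with the brown plate behind. I'll check its near edge numerically.

Run:
```python
from meas import *
s=load('s6'); S=big(s); i=cv2.GaussianBlur(S['image'],(5,5),0).astype(int)
m=(i[:,:,0]-i[:,:,2]>25)
for u in range(224,252,2):
    col=m[:,u*up]; v=np.where(col[126*up:150*up])[0]
    print(u, (126+v.min()/up,126+v.max()/up) if len(v) else None, s['image'][132,u])
c,a=np.array([.6199,-.3104]),np.radians(77.7)
L=np.array([np.cos(a),np.sin(a)]);W=np.array([-L[1],L[0]])
for z in(.100,.107): print(z,[proj(S,[*(c+L*.041*l+W*.023*w),z]).round(0)/up for l,w in((1,1),(1,-1),(-1,-1),(-1,1))])
for z in(.072,): print('jar mouth mid',[proj(S,[*(np.array([.619,-.3132])+L*.035*l+W*.017*w),z]).round(0)/up for l,w in((1,1),(1,-1),(-1,-1),(-1,1))])
```

```text
224 (np.float64(131.75), np.float64(144.0)) [121 114  90]
226 (np.float64(131.5), np.float64(144.75)) [91 82 65]
228 (np.float64(130.25), np.float64(133.5)) [89 74 54]
230 (np.float64(129.25), np.float64(134.25)) [95 75 51]
232 (np.float64(126.0), np.float64(134.75)) [98 77 53]
234 (np.float64(126.0), np.float64(135.25)) [98 76 52]
236 (np.float64(126.0), np.float64(135.75)) [96 76 51]
238 (np.float64(128.25), np.float64(135.75)) [95 74 50]
240 (np.float64(128.75), np.float64(135.0)) [92 72 49]
242 (np.float64(127.5), np.float64(133.5)) [83 69 52]
244 (np.float64(126.0), np.float64(129.75)) [112 117 114]
246 (np.float64(126.0), np.float64(128.0)) [146 157 163]
248 (np.float64(126.0), np.float64(126.0)) [162 173 181]
250 None [167 177 185]
0.1 [array([242.75, 136.75]), array([228.  , 135.25]), array([234.5 , 123.75]), array([248.75, 125.  ])]
0.107 [array([242.75, 134.75]), array([227.75, 133.25]), array([234.5 , 121.75]), array([248.75, 123.  ])]
jar mouth mid [array([241.75, 143.5 ]), array([231. , 142.5]), array([236.5, 132.5]), array([246.75, 133.5 ])]
```

Run:
```python
from meas import *
S=load('s6'); z=.100
def d(a,b):
    v=(onz(S,*b,z)-onz(S,*a,z))[:2]; return np.degrees(np.arctan2(v[1],v[0])).round(1),(np.linalg.norm(v)*1000).round(1),(onz(S,*a,z)*1000).round(1)
print('near end',d((230,134.25),(236,135.75)),'right',d((244,129.75),(248,126.)),d((242,133.5),(246,128)))
T=big(S); i=cv2.GaussianBlur(T['image'],(5,5),0).astype(int)
for v in np.arange(120,137,1.):
    r=i[int(v*up)]; u=np.where((r[:,0]-r[:,2]>25)&(np.abs(np.arange(r.shape[0])/up-237)<16))[0]/up
    print(v,u.min() if len(u) else None,u.max() if len(u) else None, S['image'][int(v),240:256:2,0]-S['image'][int(v),240:256:2,2].astype(int))
```

```text
near end (np.float64(151.5), np.float64(20.8), array([ 643.9, -280. ,  100. ])) right (np.float64(-115.2), np.float64(28.8), array([ 602. , -310.2,  100. ])) (np.float64(-107.7), np.float64(39.3), array([ 607.9, -284.8,  100. ]))
120.0 224.0 252.75 [-10  -5  14  53  55  44  39  35]
121.0 226.25 252.75 [-10  -5  15  55  63  55  48  39]
122.0 228.0 252.75 [-10  -5  16  55  64  61  55  42]
123.0 235.5 252.75 [-10  -6  19  53  61  60  52  37]
124.0 235.5 252.75 [-9 -5 22 49 51 49 40 26]
125.0 231.0 252.75 [-10   1  31  43  37  33  25  16]
126.0 230.25 249.5 [-6 15 42 36 23 19 15 11]
127.0 230.25 247.0 [ 4 34 52 30 16 13 11  7]
128.0 230.25 246.0 [21 46 49 15  8  5  5 -2]
129.0 230.25 244.75 [ 38  47  29  -2  -3  -4  -5 -10]
130.0 228.75 243.75 [ 44  40   7 -12 -14 -14 -13 -17]
131.0 227.0 243.0 [ 45  37   0 -16 -17 -17 -18 -18]
132.0 223.25 242.75 [ 43  31  -2 -17 -19 -18 -18 -19]
133.0 221.25 242.25 [ 41  23  -7 -18 -18 -19 -18 -19]
134.0 221.25 241.5 [ 32  11 -12 -19 -19 -18 -18 -17]
135.0 221.25 240.0 [ 16  -2 -13 -19 -17 -18 -18 -18]
136.0 221.25 237.5 [  0  -8 -14 -16 -17 -18 -18 -18]
```

The right edge has the expected slope, so the yaw is good, and the offset matches the known side bias. I'll correct by the small residual and lower.

Emit:
carry_out([
  {"dx": -2.5, "dy": 1, "dz": 3, "twist": 0.4, "fingers": 1},
  {"dx": -2.5, "dy": 1, "dz": 7, "twist": 0.4, "fingers": 1},
  {"dx": -2.5, "dy": 1, "dz": 11, "twist": 0.4, "fingers": 1},
  {"dx": -2.5, "dy": 1, "dz": 14, "twist": 0.4, "fingers": 1},
  {"dx": -2.5, "dy": 1, "dz": 16, "twist": 0.4, "fingers": 1},
])

```text
clock: 10.45
eef_pos: [0.6183, -0.3136, 0.0944]
tool_rot: [0.915, 0.404, -0.0, -0.0]
ft_force: [0.6, 0.5, -0.8]
grip_width: 0.022
grasp_force: 58.8
```

Emit:
carry_out([
  {"dx": 0, "dy": 0, "dz": 1, "twist": 0, "fingers": 1},
  {"dx": 0, "dy": 0, "dz": 2, "twist": 0, "fingers": 1},
  {"dx": 0, "dy": 0, "dz": 3, "twist": 0, "fingers": 1},
  {"dx": 0, "dy": 0, "dz": 4, "twist": 0, "fingers": 1},
  {"dx": 0, "dy": 0, "dz": 5, "twist": 0, "fingers": 1},
])

```text
clock: 10.87
eef_pos: [0.6188, -0.3138, 0.0903]
tool_rot: [0.915, 0.404, 0.0, 0.0]
ft_force: [0.2, -0.1, -1.1]
grip_width: 0.0216
grasp_force: 58.8
```

Emit:
carry_out([
  {"dx": 0, "dy": 0, "dz": 1, "twist": 0, "fingers": 1},
  {"dx": 0, "dy": 0, "dz": 2, "twist": 0, "fingers": 1},
  {"dx": 0, "dy": 0, "dz": 3, "twist": 0, "fingers": 1},
  {"dx": 0, "dy": 0, "dz": 4, "twist": 0, "fingers": 1},
  {"dx": 0, "dy": 0, "dz": 5, "twist": 0, "fingers": 1},
])

```text
clock: 11.28
eef_pos: [0.6187, -0.3138, 0.0852]
tool_rot: [0.915, 0.404, -0.0, -0.0]
ft_force: [-0.6, -0.4, -0.6]
grip_width: 0.022
grasp_force: 58.8
```

Emit:
carry_out([
  {"dx": 0, "dy": 0, "dz": 0.5, "twist": 0, "fingers": 1},
  {"dx": 0, "dy": 0, "dz": 1, "twist": 0, "fingers": 1},
  {"dx": 0, "dy": 0, "dz": 1.5, "twist": 0, "fingers": 1},
  {"dx": 0, "dy": 0, "dz": 2, "twist": 0, "fingers": 1},
  {"dx": 0, "dy": 0, "dz": 2.5, "twist": 0, "fingers": 1},
])

```text
clock: 11.7
eef_pos: [0.6189, -0.3137, 0.0843]
tool_rot: [0.915, 0.405, 0.0, 0.0]
ft_force: [-2.7, 2.1, 8.9]
grip_width: 0.0218
grasp_force: 59.6
```

Contact at 84.3 mm, home as expected. I'll release and rise.

Emit:
carry_out([
  {"dx": 0, "dy": 0, "dz": -0.5, "twist": 0, "fingers": 0.4},
  {"dx": 0, "dy": 0, "dz": -0.5, "twist": 0, "fingers": 0.2},
  {"dx": 0, "dy": 0, "dz": -0.5, "twist": 0, "fingers": 0},
  {"dx": 0, "dy": 0, "dz": -0.5, "twist": 0, "fingers": 0},
  {"dx": 0, "dy": 0, "dz": -0.5, "twist": 0, "fingers": 0},
])

```text
clock: 12.12
eef_pos: [0.6186, -0.3138, 0.0829]
tool_rot: [0.915, 0.404, -0.0, -0.0]
ft_force: [0.3, 0.3, -0.6]
grip_width: 0.043
grasp_force: 0.0
```

Emit:
carry_out([
  {"dx": 0, "dy": 0, "dz": -8, "twist": 0, "fingers": 0},
  {"dx": 0, "dy": 0, "dz": -30, "twist": 0, "fingers": 0},
  {"dx": 0, "dy": 0, "dz": -60, "twist": -7, "fingers": 0},
  {"dx": 20, "dy": -20, "dz": -60, "twist": -14, "fingers": 0},
  {"dx": 48, "dy": -45, "dz": -60, "twist": -21, "fingers": 0},
])

```text
clock: 12.53
eef_pos: [0.6192, -0.2513, 0.1467]
tool_rot: [0.825, 0.565, 0.002, 0.003]
ft_force: [1.1, 0.7, 0.0]
grip_width: 0.0425
grasp_force: 0.0
```

```bash
python3 go.py 625 -113 90 90
```

```text
d [131.  -45.1  56.2] twist -21.2 psi 68.8 p [ 619.2 -251.3  146.7] tilt z [ 0.007 -0.004 -1.   ] j [-0.39  0.62  0.36  1.31 -0.    1.56] w 0.042479454516212656 t 12.5333
```

Emit:
carry_out([
  {"dx": 36, "dy": -12, "dz": 10, "twist": -7, "fingers": 0},
  {"dx": 72, "dy": -24, "dz": 25, "twist": -14, "fingers": 0},
  {"dx": 105, "dy": -36, "dz": 40, "twist": -21.2, "fingers": 0},
  {"dx": 128, "dy": -44, "dz": 56, "twist": -21.2, "fingers": 0},
  {"dx": 131, "dy": -45, "dz": 70, "twist": -21.2, "fingers": 0},
])

```text
clock: 12.95
eef_pos: [0.6234, -0.1045, 0.0732]
tool_rot: [0.705, 0.709, 0.001, -0.001]
ft_force: [-0.5, -0.1, 0.0]
grip_width: 0.0425
grasp_force: 0.0
```

Emit:
carry_out([
  {"dx": 0, "dy": 0, "dz": 5, "twist": 0, "fingers": 0},
  {"dx": 0, "dy": 0, "dz": 10, "twist": 0, "fingers": 0},
  {"dx": 0, "dy": 0, "dz": 12, "twist": 0, "fingers": 0},
  {"dx": 0, "dy": 0, "dz": 12, "twist": 0, "fingers": 0},
  {"dx": 0, "dy": 0, "dz": 12, "twist": 0, "fingers": 0},
])

```text
clock: 13.37
eef_pos: [0.6239, -0.1109, 0.0621]
tool_rot: [0.708, 0.706, 0.0, 0.001]
ft_force: [0.5, 0.5, -0.3]
grip_width: 0.0429
grasp_force: 0.0
```

```bash
python3 go.py 625.5 -113 25 90
```

```text
d [-2.1  1.6 37.1] twist -0.2 psi 89.8 p [ 623.9 -110.9   62.1] tilt z [ 0.001 -0.    -1.   ] j [-0.18  0.61  0.12  1.08 -0.    1.4 ] w 0.04288023862768626 t 13.3667
```

Emit:
carry_out([
  {"dx": -2, "dy": 1.5, "dz": 12, "twist": 0, "fingers": 0},
  {"dx": -2, "dy": 1.5, "dz": 24, "twist": 0, "fingers": 0},
  {"dx": -2, "dy": 1.5, "dz": 33, "twist": 0, "fingers": 0},
  {"dx": -2, "dy": 1.5, "dz": 37, "twist": 0, "fingers": 0},
  {"dx": -2, "dy": 1.5, "dz": 37, "twist": 0, "fingers": 0},
])

```text
clock: 13.78
eef_pos: [0.6231, -0.1114, 0.0218]
tool_rot: [0.708, 0.707, -0.001, -0.002]
ft_force: [-0.6, 0.9, -0.0]
grip_width: 0.0428
grasp_force: 0.0
```

Emit:
carry_out([
  {"dx": 0, "dy": 0, "dz": 0, "twist": 0, "fingers": 0.2},
  {"dx": 0, "dy": 0, "dz": 0, "twist": 0, "fingers": 0.4},
  {"dx": 0, "dy": 0, "dz": 0, "twist": 0, "fingers": 1},
  {"dx": 0, "dy": 0, "dz": 0, "twist": 0, "fingers": 1},
  {"dx": 0, "dy": 0, "dz": 0, "twist": 0, "fingers": 1},
])

```text
clock: 14.2
eef_pos: [0.6253, -0.1116, 0.0249]
tool_rot: [0.708, 0.707, 0.0, 0.001]
ft_force: [0.6, -0.3, 1.8]
grip_width: 0.0219
grasp_force: 58.8
```

Emit:
carry_out([
  {"dx": 0, "dy": 0, "dz": 0, "twist": 0, "fingers": 1},
  {"dx": 0, "dy": 0, "dz": -5, "twist": 0, "fingers": 1},
  {"dx": 0, "dy": 0, "dz": -25, "twist": 0, "fingers": 1},
  {"dx": 0, "dy": 0, "dz": -60, "twist": 0, "fingers": 1},
  {"dx": 0, "dy": 0, "dz": -95, "twist": 0, "fingers": 1},
])

```text
clock: 14.62
eef_pos: [0.6231, -0.1113, 0.1187]
tool_rot: [0.708, 0.707, -0.001, -0.002]
ft_force: [0.6, -0.2, -0.7]
grip_width: 0.0216
grasp_force: 58.9
```

Emit:
carry_out([
  {"dx": 20, "dy": 0, "dz": -20, "twist": 0, "fingers": 1},
  {"dx": 55, "dy": -5, "dz": -30, "twist": 0, "fingers": 1},
  {"dx": 92, "dy": -10, "dz": -35, "twist": 0, "fingers": 1},
  {"dx": 130, "dy": -20, "dz": -35, "twist": 0, "fingers": 1},
  {"dx": 167, "dy": -30, "dz": -35, "twist": 0, "fingers": 1},
])

```text
clock: 15.03
eef_pos: [0.595, 0.0568, 0.1553]
tool_rot: [0.708, 0.706, 0.001, 0.0]
ft_force: [0.1, 1.1, -0.9]
grip_width: 0.022
grasp_force: 58.9
```

Emit:
carry_out([
  {"dx": 35, "dy": -15, "dz": 0, "twist": 0, "fingers": 1},
  {"dx": 70, "dy": -30, "dz": 0, "twist": 0, "fingers": 1},
  {"dx": 105, "dy": -45, "dz": 0, "twist": 0, "fingers": 1},
  {"dx": 140, "dy": -60, "dz": 0, "twist": 0, "fingers": 1},
  {"dx": 170, "dy": -80, "dz": 0, "twist": 0, "fingers": 1},
])

```text
clock: 15.45
eef_pos: [0.5148, 0.2277, 0.1546]
tool_rot: [0.707, 0.707, 0.001, 0.0]
ft_force: [0.3, 0.4, -0.8]
grip_width: 0.0221
grasp_force: 58.9
```

```bash
python3 go.py 432.4 261.5 120 90
```

```text
d [ 33.7 -82.5  34.5] twist -0.1 psi 89.9 p [514.8 227.7 154.6] tilt z [ 0.001  0.001 -1.   ] j [0.42 0.41 0.03 1.2  0.   1.99] w 0.022061837532311925 t 15.45
```

Emit:
carry_out([
  {"dx": 11, "dy": -27, "dz": 0, "twist": 0, "fingers": 1},
  {"dx": 22, "dy": -54, "dz": 5, "twist": 0, "fingers": 1},
  {"dx": 31, "dy": -76, "dz": 15, "twist": 0, "fingers": 1},
  {"dx": 33.5, "dy": -82.5, "dz": 30, "twist": 0, "fingers": 1},
  {"dx": 33.5, "dy": -82.5, "dz": 40, "twist": 0, "fingers": 1},
])

```text
clock: 15.87
eef_pos: [0.4304, 0.2596, 0.1137]
tool_rot: [0.707, 0.708, -0.001, -0.0]
ft_force: [0.8, -0.5, -0.5]
grip_width: 0.0219
grasp_force: 58.9
```

Emit:
carry_out([
  {"dx": 0, "dy": 0, "dz": 4, "twist": 0, "fingers": 1},
  {"dx": 0, "dy": 0, "dz": 8, "twist": 0, "fingers": 1},
  {"dx": 0, "dy": 0, "dz": 12, "twist": 0, "fingers": 1},
  {"dx": 0, "dy": 0, "dz": 12, "twist": 0, "fingers": 1},
  {"dx": 0, "dy": 0, "dz": 12, "twist": 0, "fingers": 1},
])

```text
clock: 16.28
eef_pos: [0.4336, 0.2589, 0.1023]
tool_rot: [0.708, 0.706, 0.0, 0.0]
ft_force: [0.1, 0.7, -0.7]
grip_width: 0.0217
grasp_force: 58.9
```

```bash
python3 go.py 432.4 261.5 78.5 90
python3 - <<'E'
from meas import *
s=snap('side','s7'); S=big(s); i=cv2.GaussianBlur(S['image'],(5,5),0).astype(int)
m0=i[:,:,0]-i[:,:,2]>25
p=proj(S,[.432,.262,.095]).astype(int); m=comp(m0,p[0],p[1],20)
z=bot.get_obs()['eef_pos'][2]-.0245+.019
for k in(z-.007,z): print(k,[np.round(v,1) for v in rectz(S,m,k)])
b=np.array(cv2.boundingRect(cont(m)))/up; print(b,p/up)
E
```

```text
d [ 2.6 -1.2 23.8] twist -0.2 psi 89.8 p [433.6 258.9 102.3] tilt z [ 0.  0. -1.] j [ 0.54  0.35 -0.2   1.02 -0.    2.11] w 0.021670293381567316 t 16.2833
0.09000683880857717 [array([435.5, 253.7]), np.float64(75.0), np.float64(74.1), np.float64(51.4)]
0.09700683880857718 [array([437.2, 261.3]), np.float64(74.2), np.float64(73.2), np.float64(51.4)]
[306.25 244.5   35.    25.5 ] [325.5  257.75]
```

The lid in the side view is round, 74 mm, and needs about +3 mm in y and −1 mm in x, which agrees with the plan.

Emit:
carry_out([
  {"dx": 3, "dy": -1.3, "dz": 3, "twist": 0, "fingers": 1},
  {"dx": 3, "dy": -1.3, "dz": 6, "twist": 0, "fingers": 1},
  {"dx": 3, "dy": -1.3, "dz": 9, "twist": 0, "fingers": 1},
  {"dx": 3, "dy": -1.3, "dz": 11, "twist": 0, "fingers": 1},
  {"dx": 3, "dy": -1.3, "dz": 13, "twist": 0, "fingers": 1},
])

```text
clock: 16.75
eef_pos: [0.4314, 0.2622, 0.0889]
tool_rot: [0.708, 0.707, -0.0, -0.0]
ft_force: [-1.1, -0.2, -0.6]
grip_width: 0.0217
grasp_force: 58.9
```

Emit:
carry_out([
  {"dx": 0, "dy": 0, "dz": 1, "twist": 0, "fingers": 1},
  {"dx": 0, "dy": 0, "dz": 2, "twist": 0, "fingers": 1},
  {"dx": 0, "dy": 0, "dz": 3, "twist": 0, "fingers": 1},
  {"dx": 0, "dy": 0, "dz": 4, "twist": 0, "fingers": 1},
  {"dx": 0, "dy": 0, "dz": 5, "twist": 0, "fingers": 1},
])

```text
clock: 17.17
eef_pos: [0.4316, 0.2622, 0.0843]
tool_rot: [0.708, 0.707, 0.0, 0.0]
ft_force: [-0.6, 0.9, -0.4]
grip_width: 0.0218
grasp_force: 58.9
```

Emit:
carry_out([
  {"dx": 0, "dy": 0, "dz": 1, "twist": 0, "fingers": 1},
  {"dx": 0, "dy": 0, "dz": 2, "twist": 0, "fingers": 1},
  {"dx": 0, "dy": 0, "dz": 3, "twist": 0, "fingers": 1},
  {"dx": 0, "dy": 0, "dz": 4, "twist": 0, "fingers": 1},
  {"dx": 0, "dy": 0, "dz": 4.5, "twist": 0, "fingers": 1},
])

```text
clock: 17.58
eef_pos: [0.4315, 0.2622, 0.0796]
tool_rot: [0.708, 0.707, -0.0, -0.0]
ft_force: [0.8, -0.5, -1.8]
grip_width: 0.0218
grasp_force: 58.9
```

Emit:
carry_out([
  {"dx": 0, "dy": 0, "dz": 0.5, "twist": 0, "fingers": 1},
  {"dx": 0, "dy": 0, "dz": 1, "twist": 0, "fingers": 1},
  {"dx": 0, "dy": 0, "dz": 1.5, "twist": 0, "fingers": 1},
  {"dx": 0, "dy": 0, "dz": 2, "twist": 0, "fingers": 1},
  {"dx": 0, "dy": 0, "dz": 2.5, "twist": 0, "fingers": 1},
])

```text
clock: 18.0
eef_pos: [0.4316, 0.2622, 0.0788]
tool_rot: [0.708, 0.707, 0.0, 0.0]
ft_force: [-3.2, -3.1, 13.3]
grip_width: 0.0222
grasp_force: 60.4
```

Home at 78.8 mm. I'll release and go on to the square lid.

Emit:
carry_out([
  {"dx": 0, "dy": 0, "dz": -0.5, "twist": 0, "fingers": 0.4},
  {"dx": 0, "dy": 0, "dz": -0.5, "twist": 0, "fingers": 0.2},
  {"dx": 0, "dy": 0, "dz": -0.5, "twist": 0, "fingers": 0},
  {"dx": 0, "dy": 0, "dz": -0.5, "twist": 0, "fingers": 0},
  {"dx": 0, "dy": 0, "dz": -0.5, "twist": 0, "fingers": 0},
])

```text
clock: 18.42
eef_pos: [0.4315, 0.2622, 0.0776]
tool_rot: [0.708, 0.707, -0.0, -0.0]
ft_force: [-0.1, 0.6, 0.7]
grip_width: 0.0427
grasp_force: 0.0
```

Emit:
carry_out([
  {"dx": 0, "dy": 0, "dz": -8, "twist": 0, "fingers": 0},
  {"dx": 0, "dy": 0, "dz": -35, "twist": 0, "fingers": 0},
  {"dx": 5, "dy": 25, "dz": -50, "twist": 0, "fingers": 0},
  {"dx": 12, "dy": 60, "dz": -50, "twist": 0, "fingers": 0},
  {"dx": 20, "dy": 95, "dz": -50, "twist": 0, "fingers": 0},
])

```text
clock: 18.83
eef_pos: [0.5283, 0.2828, 0.1305]
tool_rot: [0.707, 0.707, 0.002, 0.001]
ft_force: [0.4, 0.1, -0.6]
grip_width: 0.0427
grasp_force: 0.0
```

Emit:
carry_out([
  {"dx": 5, "dy": 30, "dz": 10, "twist": 0, "fingers": 0},
  {"dx": 10, "dy": 60, "dz": 30, "twist": 0, "fingers": 0},
  {"dx": 12, "dy": 78, "dz": 45, "twist": 0, "fingers": 0},
  {"dx": 12, "dy": 78, "dz": 55, "twist": 0, "fingers": 0},
  {"dx": 12, "dy": 78, "dz": 60, "twist": 0, "fingers": 0},
])

```text
clock: 19.25
eef_pos: [0.6037, 0.2932, 0.0652]
tool_rot: [0.708, 0.706, -0.002, -0.001]
ft_force: [-0.6, 0.1, 0.0]
grip_width: 0.0423
grasp_force: 0.0
```

Emit:
carry_out([
  {"dx": 0, "dy": 0, "dz": 2, "twist": 0, "fingers": 0},
  {"dx": 0, "dy": 0, "dz": 4, "twist": 0, "fingers": 0},
  {"dx": 0, "dy": 0, "dz": 5, "twist": 0, "fingers": 0},
  {"dx": 0, "dy": 0, "dz": 5, "twist": 0, "fingers": 0},
  {"dx": 0, "dy": 0, "dz": 5, "twist": 0, "fingers": 0},
])

```text
clock: 19.67
eef_pos: [0.6045, 0.2943, 0.0641]
tool_rot: [0.707, 0.707, 0.001, 0.0]
ft_force: [0.3, -0.1, -0.0]
grip_width: 0.0428
grasp_force: 0.0
```

```bash
python3 go.py 606.5 294.8 25.5 90
```

```text
d [ 0.4  1.9 38.6] twist -0.1 psi 89.9 p [604.5 294.3  64.1] tilt z [ 0.001  0.001 -1.   ] j [0.45 0.68 0.26 1.14 0.   2.02] w 0.042785740007838496 t 19.6667
```

Emit:
carry_out([
  {"dx": 0, "dy": 2, "dz": 12, "twist": 0, "fingers": 0},
  {"dx": 0, "dy": 2, "dz": 24, "twist": 0, "fingers": 0},
  {"dx": 0, "dy": 2, "dz": 33, "twist": 0, "fingers": 0},
  {"dx": 0, "dy": 2, "dz": 38, "twist": 0, "fingers": 0},
  {"dx": 0, "dy": 2, "dz": 38, "twist": 0, "fingers": 0},
])

```text
clock: 20.08
eef_pos: [0.6048, 0.2931, 0.0217]
tool_rot: [0.708, 0.707, -0.002, -0.001]
ft_force: [-0.3, -0.2, -0.5]
grip_width: 0.0427
grasp_force: 0.0
```

Emit:
carry_out([
  {"dx": 0, "dy": 0, "dz": 0, "twist": 0, "fingers": 0.2},
  {"dx": 0, "dy": 0, "dz": 0, "twist": 0, "fingers": 0.4},
  {"dx": 0, "dy": 0, "dz": 0, "twist": 0, "fingers": 1},
  {"dx": 0, "dy": 0, "dz": 0, "twist": 0, "fingers": 1},
  {"dx": 0, "dy": 0, "dz": 0, "twist": 0, "fingers": 1},
])

```text
clock: 20.5
eef_pos: [0.6069, 0.2941, 0.0252]
tool_rot: [0.708, 0.707, 0.0, 0.0]
ft_force: [1.0, 0.8, -0.6]
grip_width: 0.0217
grasp_force: 58.8
```

Emit:
carry_out([
  {"dx": 0, "dy": 0, "dz": 0, "twist": 0, "fingers": 1},
  {"dx": 0, "dy": 0, "dz": -5, "twist": 0, "fingers": 1},
  {"dx": 0, "dy": 0, "dz": -25, "twist": 0, "fingers": 1},
  {"dx": 0, "dy": 0, "dz": -60, "twist": 0, "fingers": 1},
  {"dx": 0, "dy": 0, "dz": -98, "twist": 0, "fingers": 1},
])

```text
clock: 20.92
eef_pos: [0.6048, 0.2931, 0.1216]
tool_rot: [0.708, 0.707, -0.003, -0.001]
ft_force: [0.4, -0.7, -0.4]
grip_width: 0.0221
grasp_force: 58.8
```

Emit:
carry_out([
  {"dx": -15, "dy": 0, "dz": -20, "twist": 0, "fingers": 1},
  {"dx": -50, "dy": 0, "dz": -35, "twist": 0, "fingers": 1},
  {"dx": -88, "dy": 0, "dz": -38, "twist": 0, "fingers": 1},
  {"dx": -126, "dy": 0, "dz": -38, "twist": 0, "fingers": 1},
  {"dx": -164, "dy": 0, "dz": -38, "twist": 0, "fingers": 1},
])

```text
clock: 21.33
eef_pos: [0.6065, 0.1288, 0.1621]
tool_rot: [0.707, 0.707, 0.001, 0.001]
ft_force: [0.5, 0.0, -1.1]
grip_width: 0.0217
grasp_force: 58.8
```

Emit:
carry_out([
  {"dx": -38, "dy": -5, "dz": 0, "twist": 0, "fingers": 1},
  {"dx": -76, "dy": -12, "dz": 0, "twist": 0, "fingers": 1},
  {"dx": -113, "dy": -22, "dz": 0, "twist": 0, "fingers": 1},
  {"dx": -149, "dy": -34, "dz": 0, "twist": 0, "fingers": 1},
  {"dx": -184, "dy": -48, "dz": 0, "twist": 0, "fingers": 1},
])

```text
clock: 21.75
eef_pos: [0.5576, -0.0559, 0.1612]
tool_rot: [0.708, 0.707, 0.0, 0.0]
ft_force: [0.1, 0.7, -1.0]
grip_width: 0.0218
grasp_force: 58.8
```

Emit:
carry_out([
  {"dx": -33, "dy": -20, "dz": 0, "twist": 4, "fingers": 1},
  {"dx": -66, "dy": -40, "dz": 0, "twist": 9, "fingers": 1},
  {"dx": -99, "dy": -60, "dz": 0, "twist": 14, "fingers": 1},
  {"dx": -132, "dy": -80, "dz": 0, "twist": 19, "fingers": 1},
  {"dx": -164, "dy": -98, "dz": 0, "twist": 22.5, "fingers": 1},
])

```text
clock: 22.17
eef_pos: [0.4584, -0.2192, 0.1613]
tool_rot: [0.833, 0.553, 0.0, 0.0]
ft_force: [0.0, 0.2, -0.6]
grip_width: 0.0213
grasp_force: 58.8
```

```bash
python3 go.py 434 -291.3 120 67.4
```

```text
d [-75.9   5.5  41.4] twist -0.2 psi 67.2 p [ 458.4 -219.2  161.3] tilt z [ 0. -0. -1.] j [-0.45  0.3  -0.11  1.17 -0.    1.52] w 0.021321009222316573 t 22.1667
```

Emit:
carry_out([
  {"dx": -26, "dy": 2, "dz": 0, "twist": 0, "fingers": 1},
  {"dx": -52, "dy": 4, "dz": 5, "twist": 0, "fingers": 1},
  {"dx": -71, "dy": 5, "dz": 15, "twist": 0, "fingers": 1},
  {"dx": -76, "dy": 5.5, "dz": 28, "twist": 0, "fingers": 1},
  {"dx": -76, "dy": 5.5, "dz": 38, "twist": 0, "fingers": 1},
])

```text
clock: 22.58
eef_pos: [0.435, -0.2918, 0.1225]
tool_rot: [0.833, 0.554, 0.0, 0.0]
ft_force: [-0.4, 0.2, -1.5]
grip_width: 0.0216
grasp_force: 58.8
```

Emit:
carry_out([
  {"dx": 0, "dy": 0, "dz": 3, "twist": 0, "fingers": 1},
  {"dx": 0, "dy": 0, "dz": 5, "twist": 0, "fingers": 1},
  {"dx": 0, "dy": 0, "dz": 5, "twist": 0, "fingers": 1},
  {"dx": 0, "dy": 0, "dz": 5, "twist": 0, "fingers": 1},
  {"dx": 0, "dy": 0, "dz": 5, "twist": 0, "fingers": 1},
])

```text
clock: 23.0
eef_pos: [0.4365, -0.2898, 0.1185]
tool_rot: [0.832, 0.555, 0.0, 0.001]
ft_force: [-0.3, 0.7, -0.5]
grip_width: 0.0216
grasp_force: 58.9
```

```bash
python3 go.py 434 -291.3 93 67.4
python3 - <<'E'
from meas import *
s=snap('side','s8'); S=big(s); i=cv2.GaussianBlur(S['image'],(5,5),0).astype(int)
m0=i[:,:,0]-i[:,:,2]>22
o=bot.get_obs()['eef_pos']; z=o[2]-.025+.019
p=proj(S,[o[0],o[1],z]).astype(int); m=comp(m0,p[0],p[1],20)
for k in(z-.007,z): print(k,[np.round(v,1) for v in rectz(S,m,k)])
print(np.array(cv2.boundingRect(cont(m)))/up,p/up)
cv2.imwrite('pics/c8.png',cv2.resize(s['image'][80:190,240:360],None,fx=5,fy=5,interpolation=2)[:,:,::-1])
E
```

```text
d [-2.4 -1.8 25.5] twist 0.1 psi 67.5 p [ 436.5 -289.8  118.5] tilt z [ 0.001 -0.001 -1.   ] j [-0.59  0.36 -0.13  1.08  0.    1.38] w 0.021625591786706512 t 23.0
0.10545485250436905 [array([ 433.5, -307. ]), np.float64(100.9), np.float64(65.4), np.float64(55.8)]
0.11245485250436905 [array([ 435.2, -292.7]), np.float64(99.8), np.float64(64.6), np.float64(55.8)]
[286.5  121.25  23.25  16.25] [298.75 129.25]
```

View pics/c8.png

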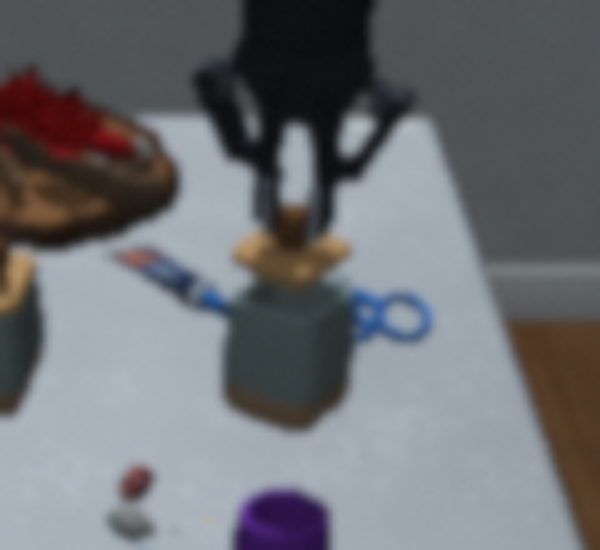

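The lid's diamond (crop 235–350, near corner 297) stands in line with the square jar's mouth (228–352, near corner about 300). I'll lower with the small correction.

Emit:
carry_out([
  {"dx": -2.2, "dy": -1.4, "dz": 3, "twist": 0, "fingers": 1},
  {"dx": -2.2, "dy": -1.4, "dz": 6, "twist": 0, "fingers": 1},
  {"dx": -2.2, "dy": -1.4, "dz": 9, "twist": 0, "fingers": 1},
  {"dx": -2.2, "dy": -1.4, "dz": 12, "twist": 0, "fingers": 1},
  {"dx": -2.2, "dy": -1.4, "dz": 15, "twist": 0, "fingers": 1},
])

```text
clock: 23.47
eef_pos: [0.4335, -0.2916, 0.1023]
tool_rot: [0.832, 0.555, -0.0, -0.0]
ft_force: [-0.1, 0.3, -0.8]
grip_width: 0.0218
grasp_force: 58.9
```

Emit:
carry_out([
  {"dx": 0, "dy": 0, "dz": 1, "twist": 0, "fingers": 1},
  {"dx": 0, "dy": 0, "dz": 2, "twist": 0, "fingers": 1},
  {"dx": 0, "dy": 0, "dz": 3, "twist": 0, "fingers": 1},
  {"dx": 0, "dy": 0, "dz": 4, "twist": 0, "fingers": 1},
  {"dx": 0, "dy": 0, "dz": 5, "twist": 0, "fingers": 1},
])

```text
clock: 23.88
eef_pos: [0.4337, -0.2917, 0.0978]
tool_rot: [0.832, 0.555, 0.0, 0.0]
ft_force: [-0.2, 0.7, -0.6]
grip_width: 0.0212
grasp_force: 58.9
```

Emit:
carry_out([
  {"dx": 0, "dy": 0, "dz": 1, "twist": 0, "fingers": 1},
  {"dx": 0, "dy": 0, "dz": 2, "twist": 0, "fingers": 1},
  {"dx": 0, "dy": 0, "dz": 3, "twist": 0, "fingers": 1},
  {"dx": 0, "dy": 0, "dz": 4, "twist": 0, "fingers": 1},
  {"dx": 0, "dy": 0, "dz": 5, "twist": 0, "fingers": 1},
])

```text
clock: 24.3
eef_pos: [0.4337, -0.2917, 0.0931]
tool_rot: [0.832, 0.555, 0.0, 0.0]
ft_force: [-2.5, 0.9, 9.4]
grip_width: 0.0217
grasp_force: 59.9
```

Contact at 93.1 mm, home. I'll release, back off, and check from above.

Emit:
carry_out([
  {"dx": 0, "dy": 0, "dz": -0.5, "twist": 0, "fingers": 0.4},
  {"dx": 0, "dy": 0, "dz": -0.5, "twist": 0, "fingers": 0.2},
  {"dx": 0, "dy": 0, "dz": -0.5, "twist": 0, "fingers": 0},
  {"dx": 0, "dy": 0, "dz": -0.5, "twist": 0, "fingers": 0},
  {"dx": 0, "dy": 0, "dz": -0.5, "twist": 0, "fingers": 0},
])

```text
clock: 24.72
eef_pos: [0.4336, -0.2916, 0.0932]
tool_rot: [0.832, 0.555, -0.0, -0.0]
ft_force: [-1.0, -0.1, 0.2]
grip_width: 0.0427
grasp_force: 0.0
```

Emit:
carry_out([
  {"dx": 0, "dy": 0, "dz": -8, "twist": 0, "fingers": 0},
  {"dx": 0, "dy": 0, "dz": -35, "twist": 0, "fingers": 0},
  {"dx": 0, "dy": 0, "dz": -70, "twist": 0, "fingers": 0},
  {"dx": -18, "dy": -30, "dz": -90, "twist": 0, "fingers": 0},
  {"dx": -36, "dy": -62, "dz": -100, "twist": 0, "fingers": 0},
])

```text
clock: 25.13
eef_pos: [0.3648, -0.3025, 0.1971]
tool_rot: [0.831, 0.556, 0.001, 0.004]
ft_force: [0.1, -0.6, 0.4]
grip_width: 0.0431
grasp_force: 0.0
```

Emit:
carry_out([
  {"dx": -30, "dy": -20, "dz": 0, "twist": 5, "fingers": 0},
  {"dx": -60, "dy": -40, "dz": 0, "twist": 10, "fingers": 0},
  {"dx": -90, "dy": -60, "dz": 0, "twist": 15, "fingers": 0},
  {"dx": -120, "dy": -80, "dz": 0, "twist": 20, "fingers": 0},
  {"dx": -150, "dy": -100, "dz": 0, "twist": 25, "fingers": 0},
])

```text
clock: 25.55
eef_pos: [0.2112, -0.4019, 0.1942]
tool_rot: [0.933, 0.36, 0.0, 0.001]
ft_force: [0.4, -1.0, -0.5]
grip_width: 0.0426
grasp_force: 0.0
```

```bash
python3 go.py 0 0 0 0
python3 - <<'E'
from h import *
t=snap('top','t9');s=snap('side','s9')
a=cv2.resize(t['image'][130:285,110:425],None,fx=2.5,fy=2.5,interpolation=2)
b=cv2.resize(s['image'][120:285,200:365],None,fx=1.3,fy=1.3,interpolation=2)
o=np.zeros((a.shape[0]+b.shape[0],a.shape[1],3),np.uint8); o[:a.shape[0]]=a; o[a.shape[0]:,:b.shape[1]]=b
cv2.imwrite('pics/c9.png',o[:,:,::-1])
E
```

```text
d [ 113.5 -439.8  193.6] twist 42.2 psi 42.2 p [ 211.2 -401.9  194.2] tilt z [ 0.001 -0.001 -1.   ] j [-1.09  0.17 -0.18  1.22  0.    1.32] w 0.04255213133745986 t 25.55
```

View pics/c9.png

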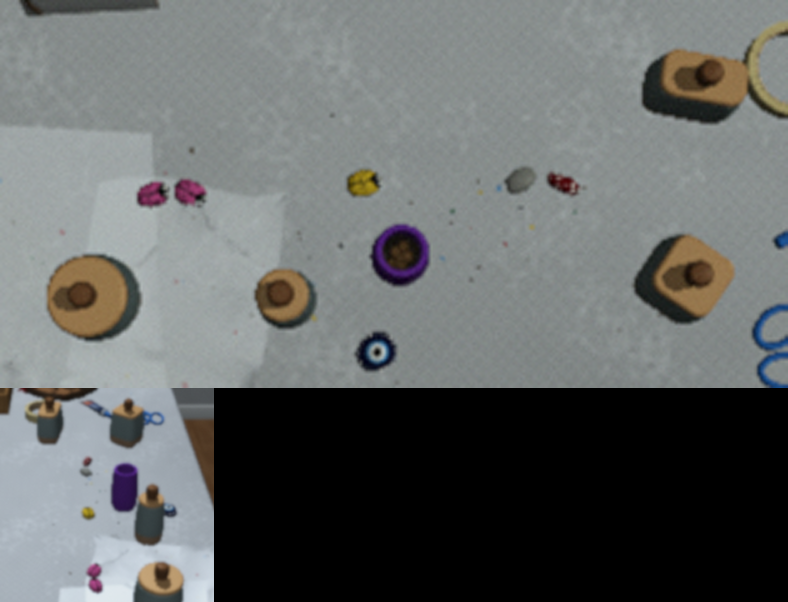

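All four lids sit on their jars (crop 90,296; 285,297; 703,76; 690,276) and the jars have not moved. One numeric check against the mouths measured earlier, then I hand in.

Run:
```python
from meas import *
T=big(load('t9')); i=cv2.GaussianBlur(T['image'],(5,5),0).astype(int); m0=i[:,:,0]-i[:,:,2]>25
ok=True
for n,u,v,z,q in(('lr',147,250,.073,(430.1,259.5)),('sr',224,250,.099,(423,80.2)),('ob',390,162,.079,(615.7,-313.6)),('sq',386,240,.087,(431.3,-291.8))):
    r=rectz(T,comp(m0,u*up,v*up),z); d=r[0]-q; ok&=np.hypot(*d)<7; print(n,[np.round(x,1) for x in r],d.round(1))
if ok: print(job_done())
```

```text
lr [array([428.4, 257.9]), np.float64(74.8), np.float64(74.3), np.float64(0.0)] [-1.7 -1.6]
sr [array([423.1,  80.6]), np.float64(48.4), np.float64(48.4), np.float64(88.9)] [0.1 0.4]
ob [array([ 630.5, -361.8]), np.float64(172.7), np.float64(95.0), np.float64(79.5)] [ 14.8 -48.2]
sq [array([ 431.2, -289.9]), np.float64(64.0), np.float64(63.9), np.float64(53.6)] [-0.1  1.9]
```

The oblong lid's mask merged with the adjacent tape ring. I'll cut it off there.

Run:
```python
from meas import *
T=big(load('t9')); i=cv2.GaussianBlur(T['image'],(5,5),0).astype(int); m0=i[:,:,0]-i[:,:,2]>25
m0=cv2.morphologyEx(m0.astype(np.uint8),cv2.MORPH_OPEN,cv2.getStructuringElement(2,(41,41)))>0
r=rectz(T,comp(m0,390*up,162*up),.079); d=r[0]-(615.7,-313.6); print([np.round(x,1) for x in r],d.round(1))
if np.hypot(*d)<6: print(job_done())
```

```text
[array([ 620.8, -290.3]), np.float64(36.3), np.float64(48.3), np.float64(84.8)] [ 5.1 23.3]
```

Run:
```python
from meas import *
T=big(load('t9')); i=cv2.GaussianBlur(T['image'],(5,5),0).astype(int); m0=i[:,:,0]-i[:,:,2]>25
m0[:,int(408.3*up):]=False
r=rectz(T,comp(m0,390*up,162*up),.079); d=r[0]-(615.7,-313.6); print([np.round(x,1) for x in r],d.round(1))
if np.hypot(*d)<6: print(job_done())
```

```text
[array([ 616. , -313.4]), np.float64(82.8), np.float64(48.3), np.float64(78.1)] [0.3 0.2]
the job is handed in; nothing more can be done
None
```

All four lids are home on their own jars and released, within about 2.5 mm of centre by the top camera, no jar visibly moved, and the job is handed in at about 26 s on the robot's clock.

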